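# Set the shaker's speed by its click-stop selector and start it

## Task

With a fingertip, push the pointer handle of the shaker's speed selector round clockwise, click by click, to speed 5 (the fifth tick after the round off dot) and leave it resting in that click; push it from the side, do not grip it. Then press the start key to the right of it fully in and let it go. Leave the timer knob, the bottles on the platform, the jar and the spatula as they are.

Things in the scene. Friction and masses are not known exactly. Their poses are not given: they have to be found in the camera images.
- selector (a joint): Speed selector's angle (rad), growing clockwise from above: 0 = off, click stops every 0.524 (30 degrees), speed k rests at 0.524 k, speed 5 at 2.618; last stop is speed 7. Starts at rest in off, 1 or 2. Leaving a click takes 0.07 N m (2 to 3 N near the handle's end); past half-way between two stops a spring snaps it on into the next, where it stays
- selector_axis (a point): Where the selector's axis meets the aluminium front panel, about 62 mm up; fixed to the shaker. z out of the panel (it leans 11 degrees to the front), x up the slope, y left as seen from the front. Off points 105 degrees from x towards y, speed k at (105 - 30 k) degrees. Dot and ticks lie 45 to 56 mm out. Platform edge 93 mm up x, 20 mm above the panel; bars and bottles from 140 mm
- selector_tip (a point): Middle of the top edge at the pointing end of the selector's black handle: 40 mm from the axis, 31 mm above the panel; turns with it (x outward along the handle, z out of the panel). The handle is a bar 10 mm thick, 9 to 31 mm above the panel, from 18 mm behind the axis to 40 mm before it. Under it a skirt 42 mm across, 9 mm high; over the axis a boss 25 mm across, 28 mm high
- start_key (a joint): How far the start key is in (m): 0 = out, 0.005 = fully in; it counts beyond 0.0035 and springs back. Starts to move at 1.5 N, fully in at 5 N
- start_key_top (a point): Middle of the top face of the round grey start key, the panel's only key: 22 mm across in a steel ring 38 mm across, 90 mm to the right of the selector (at x -10, y -90 mm in the frame of selector_axis). The face stands 21 mm above the panel, 9 mm above the ring; z out of the panel, the key goes in along -z
- timer_mark (a point): Outer end of the white line on the round black timer knob (38 mm across, 18 mm high) at the panel's left, 120 mm left of the selector; turns with the knob, 15 mm from its axis. To be left as it is set
- bottle0_mid (a point): centre of one of two small amber bottles (44 mm across, 85 mm tall, loose, upright) that stand on the shaker's platform between its two bars
- bottle1_mid (a point): centre of the other amber bottle, alike
- jar_mid (a point): centre of the white lidded ointment jar (68 mm across, 50 mm tall) on the bench beside the shaker
- spatula_mid (a point): middle of the ointment spatula (wooden handle, steel blade, 215 mm long, 12 mm high) lying on the bench beside the shaker

How it is judged:
By the outcome, as a careful person would: the job done as asked, in the order asked, and still so for the second after the job is handed in, with the robot touching nothing.
It also fails if it takes over 51 s, if anything falls off the work surface, if the arm or the gripper's body presses on something with over 40 N, if the wrist force passes 120 N, or if a joint passes its speed limit or range.

## Robot

A 6-joint arm with a two-finger parallel gripper is mounted at the origin on the work surface. World frame = base frame: x ahead of the robot, y to its left, z up, the work surface at z = 0. Lengths are in m, angles in degrees, forces in N, time in s.
With the tool pointing down it reaches from about 0.225 to 0.875 m from the base axis. Payload 3.4 kg.
Tool frame: the origin (TCP) lies on the centre line of the jaws, within the pads' length; the fingertips stand 22 mm ahead of it and the grasp point (between the pads) lies 3 mm ahead of it (manip.tip_extent is the distance from the TCP to the fingertips, in m); z points along the fingers, y is the direction in which the jaws open and shut (so a half turn about z gives the same grasp; the last joint's range is limited). The gripper opens to 85 mm and grips with 20 to 120 N. Pads are 22 mm wide; open, the fingers measure 114 mm over their backs; the gripper's body (76 mm by 85 mm) begins 54 mm behind the grasp point. The pads swing forward as they close: fully open they stand 13 mm farther back than shut.
Start: joints at [56.207, 15.808, 86.224, -0, 77.962, -6.933], TCP at [0.26, 0.513, 0.22] pointing down, gripper open.
Joint ranges: [-165.64, 165.64], [-43.16, 119.46], [12.63, 154.43], [-67.54, 247.53], [6.08, 155.33], [-154.97, 154.97]. Speed limits (degrees/s): [147.25, 147.25, 180, 180, 180, 180].

## Interface

Orientations are given as a 3x3 rotation matrix whose columns are the frame's x, y, z axes.
In Python, from cell import manip gives the robot as it stands.
- The arm moves only by the tool arm_command, never from a script. Its argument "series" is a list of rows, each an object with "xyz": the shift along the tool's x, y, z in mm, a list of three; "turn": the turn, a rotation vector about the tool's x, y, z in degrees, a list of three; "hand": the finger opening in mm, from 0 to 85.4. A call has 1 to 8 rows; each row shifts and turns the commanded pose from where the row before left it, along the tool's axes as they then stand; what a row does not reach is not made up. A row lasts 1/10 s, in which the tool goes at most 50 mm and 8.59 degrees, less where a joint would pass 70% of its speed; a pose out of reach is approached as far as the arm can. A call with a gripper value outside its range is refused whole. The fingers move at their own pace and stop on an object; "force" is the grip in N (left out, the last holds). Time passes only in rows, so rows that do not move let the fingers close. It gives the time, the measured TCP pose, the force and the opening at its end, in the units of the state.
- manip.state(): the state, without advancing time (a new reading comes with each control period).
- manip.camera(name): name is "side" or "top" or "wrist"; returns the picture (384x512x3 uint8, red, green, blue); there is no depth.
- manip.camera_params(name): a dict with "camera_matrix" (3x3 intrinsics, pixels), "position" and "orientation" of the camera in the world. Camera axes: x right, y down, z forward; pixel columns grow to the right and rows downward; lengths in m; the calibration is good to about 2 mm. A picture is of the moment at which its call begins: read the wrist's pose just before it. camera_params takes no time and is no camera call; for the wrist camera it gives the pose at the moment of the call.
- manip.finish_job(): hands the job in, once; it reports no verdict.
The state is a dict: "t": time; "q": joint angles; "qvel": joint speeds; "effort": joint torques, N m; "ee_pos": TCP position; "eef_rot": TCP orientation; "force": force on the tool from outside, world axes, zero at the start; "ft_torque": the same for the moment, N m; "grip_width": finger opening in m.
Only numpy, scipy, OpenCV 4.12 (cv2) and the standard library are available. Lean on these libraries where they do the work, as an engineer would, in place of code of your own. Each camera call takes 0.05 s, during which the arm holds its last target.

## Working session

There is one attempt and no reset: what is moved stays moved. The work goes in short steps, Python scripts to look and compute and a tool call to move; the robot and the scene stay as the last step left them, time stands still between calls to the robot, and variables do not carry over. Pictures are saved under pics/ and viewed, and the job is handed in when it is done.

Besides the shell and the picture viewer there is one more tool, called after "Emit:" by a JSON object that holds its "fn" and its "kwargs". arm_command: Moves the arm, as the interface text tells. Its arguments: {"type":"object","properties":{"series":{"type":"array","items":{"type":"object","properties":{"xyz":{"type":"array","items":{"type":"number"}},"turn":{"type":"array","items":{"type":"number"}},"hand":{"type":"number"}}}},"force":{"type":"number"}},"required":["series"]}

```bash
ls; mkdir -p pics; python3 - <<'E'
from cell import manip
import cv2
s=manip.state();print(s)
for n in("side","top"):
    im=manip.camera(n);cv2.imwrite(f"pics/{n}0.png",im[:,:,::-1]);p=manip.camera_params(n);print(n,p)
E
```

```text
pics
{'t': 0.0, 'q': array([ 5.62078320e+01,  1.58464283e+01,  8.62968386e+01, -4.50172493e-04,
        7.79629171e+01, -6.93221750e+00]), 'qvel': array([ 0.0328379 ,  0.04839185, -0.01965704,  0.00835891,  0.01016161,
        0.09069775]), 'effort': array([-1.13481648e-03, -4.16775370e+01, -2.45800227e+01, -6.71721900e-04,
        1.11780781e-02, -8.83907433e-06]), 'ee_pos': array([0.25947325, 0.51248525, 0.21864037]), 'eef_rot': array([[-8.92114195e-01,  4.51808825e-01, -1.02436302e-03],
       [ 4.51809935e-01,  8.92112884e-01, -1.54444382e-03],
       [ 2.16054096e-04, -1.84063764e-03, -9.99998283e-01]]), 'force': array([ 0.1219991 , -0.03010669, -0.14417824]), 'ft_torque': array([ 0.02526045, -0.05713901, -0.04522664]), 'grip_width': 0.08514798087463148}
side {'camera_matrix': array([[365.70073687,   0.        , 254.94703603],
       [  0.        , 365.70073687, 185.98612175],
       [  0.        ,   0.        ,   1.        ]]), 'position': array([ 0.47638464, -0.42205048,  0.72434573]), 'orientation': array([[ 0.96877835, -0.18840816,  0.16115483],
       [-0.2478961 , -0.74660574,  0.61735515],
       [ 0.00400438, -0.63802996, -0.77000113]])}
top {'camera_matrix': array([[405.10584096,   0.        , 251.43358736],
       [  0.        , 405.10584096, 192.56247112],
       [  0.        ,   0.        ,   1.        ]]), 'position': array([0.49467919, 0.0606703 , 1.11444694]), 'orientation': array([[-0.02600824, -0.99126548,  0.12929164],
       [-0.99955208,  0.02387139, -0.01804996],
       [ 0.01480593, -0.12970318, -0.99144232]])}
```

View pics/side0.png

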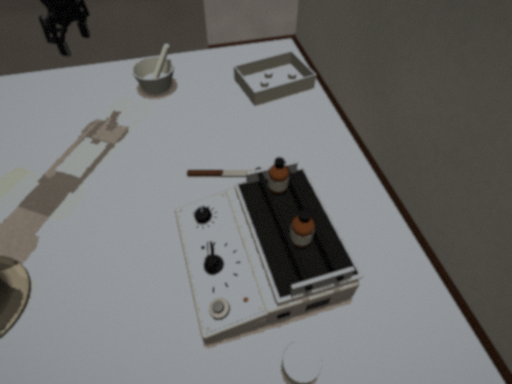

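View pics/top0.png

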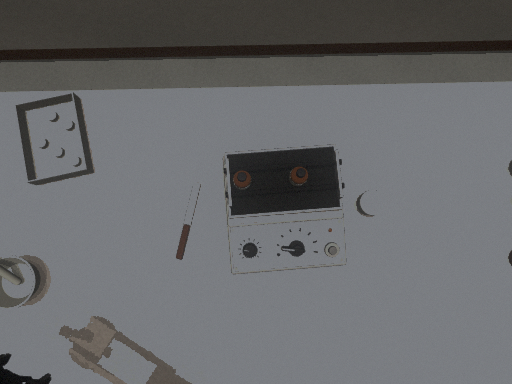

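```bash
python3 - <<'E'
import cv2
a=cv2.imread("pics/side0.png")[180:340,165:275];cv2.imwrite("pics/s1.png",cv2.resize(cv2.convertScaleAbs(a,alpha=1.3),None,fx=3.7,fy=3.7,interpolation=cv2.INTER_CUBIC))
a=cv2.imread("pics/top0.png")[205:280,220:355];cv2.imwrite("pics/t1.png",cv2.resize(cv2.convertScaleAbs(a,alpha=1.7),None,fx=5.8,fy=5.8,interpolation=cv2.INTER_CUBIC))
E
```

```text
(no output)
```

View pics/s1.png

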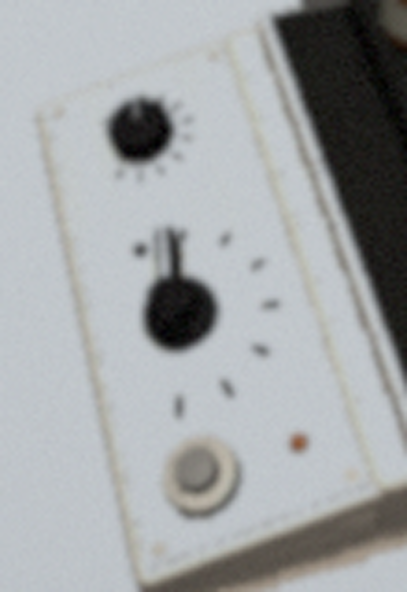

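View pics/t1.png

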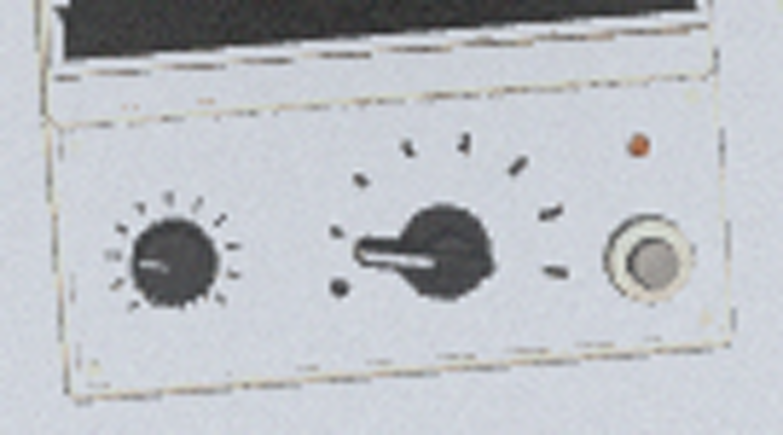

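```bash
cat > h.py <<'E'
import numpy as np,cv2
from scipy.optimize import least_squares
from scipy.spatial.transform import Rotation as R
def cen(g,p,r=3.5):
    x0,y0=int(round(p[0])),int(round(p[1]));n=4
    w=g[y0-n:y0+n+1,x0-n:x0+n+1].astype(float)
    yy,xx=np.mgrid[y0-n:y0+n+1,x0-n:x0+n+1]
    m=np.hypot(xx-p[0],yy-p[1])<=r
    d=np.clip(np.percentile(w,70)-8-w,0,None)*m
    return np.array([(d*xx).sum(),(d*yy).sum()])/d.sum()
def proj(P,c):
    q=(np.asarray(P)-c["position"])@c["orientation"]
    u=q@c["camera_matrix"].T
    return u[:,:2]/u[:,2:]
def ray(p,c):
    d=c["orientation"]@np.linalg.solve(c["camera_matrix"],[p[0],p[1],1]);return d/np.linalg.norm(d)
# panel frame: x up slope, y left, z normal. yaw psi = heading of x
def frame(psi,lean=np.radians(11)):
    h=np.array([np.cos(psi),np.sin(psi),0]);y=np.array([-h[1],h[0],0])
    x=np.cos(lean)*h+np.array([0,0,np.sin(lean)]);return np.stack([x,y,np.cross(x,y)],1)
def loc(k,r=.0505):
    a=np.radians(105-30*np.asarray(k));return np.stack([r*np.cos(a),r*np.sin(a),0*a],-1)
E
python3 - <<'E'
from h import *
from cell import manip
ct,cs=manip.camera_params("top"),manip.camera_params("side")
gt=cv2.imread("pics/top0.png",0);gs=cv2.imread("pics/side0.png",0)
T=np.array([(338,288),(337,232),(360,180),(408,148),(465,143),(517,165),(550,212),(556,272)])/5.8+[220,205]-.4
S=np.array([(140,250),(183,236),(225,239),(259,264),(271,304),(261,350),(228,388),(180,406)])/3.7+[165,180]-.4
Tm=np.array([cen(gt,p) for p in T]);Sm=np.array([cen(gs,p) for p in S])
print(np.round(np.c_[T,Tm,S,Sm],1))
k=np.arange(8);sel=[0,2,3,4,5,6,7]
Ls=loc(k)
def f(v,full=False,cams="ts"):
    P=v[:3]+Ls@frame(v[3]).T
    e=[]
    if 't' in cams:e.append((proj(P,ct)-Tm))
    if 's' in cams:e.append((proj(P,cs)-Sm)[sel])
    return np.concatenate(e).ravel()
for c in("ts","t","s"):
    r=least_squares(lambda v:np.r_[f(v,cams=c),(v[2]-.062)/.001],[.37,-.05,.062,0],loss='soft_l1');v=r.x
    print(c,v[:3],np.degrees(v[3]),np.round(f(v,cams=c),1).tolist())
    # angle of handle in both views
    F=frame(v[3])
    for name,cc in(("t",ct),("s",cs)):
        for kk in(0,1,2):
            a=np.radians(105-30*kk);print(name,kk,proj(v[:3]+np.array([[.04*np.cos(a),.04*np.sin(a),.031],[0,0,.031]])@F.T,cc).round(1).tolist())
    print("key",v[:3]+F@[-.01,-.09,.021])
E
```

```text
[[277.9 254.3 278.1 254.2 202.4 247.2 202.6 247.1]
 [277.7 244.6 277.6 244.6 214.1 243.4 212.4 244. ]
 [281.7 235.6 281.7 235.7 225.4 244.2 225.5 244.2]
 [289.9 230.1 289.9 230.2 234.6 251.  234.2 251. ]
 [299.8 229.3 299.7 229.3 237.8 261.8 237.8 261.9]
 [308.7 233.  308.8 233.2 235.1 274.2 235.1 274.2]
 [314.4 241.2 314.5 241.3 226.2 284.5 226.  284.5]
 [315.5 251.5 315.4 251.4 213.2 289.3 213.  289.4]]
ts [ 0.48423819 -0.06978323  0.06230172] 3.3449751127200087 [-0.4, 0.7, -0.7, 0.4, -0.5, 0.1, -0.2, -0.2, 0.1, -0.2, 0.1, 0.2, 0.0, 0.4, -0.2, 0.3, -0.5, 0.0, 0.4, -0.3, 0.6, -0.1, 0.6, 0.2, 0.2, 0.4, 0.0, 0.4, 0.2, 0.4]
t 0 [[282.8, 256.2], [297.8, 250.8]]
t 1 [[282.2, 248.0], [297.8, 250.8]]
t 2 [[285.7, 240.6], [297.8, 250.8]]
s 0 [[199.9, 243.9], [209.3, 258.7]]
s 1 [[209.8, 240.2], [209.3, 258.7]]
s 2 [[219.5, 241.3], [209.3, 258.7]]
key [ 0.47568977 -0.16043646  0.0810078 ]
t [ 0.48479041 -0.0704732   0.061961  ] 3.448156854046039 [-0.2, 0.6, -0.4, 0.2, -0.3, -0.1, -0.0, -0.4, 0.3, -0.4, 0.3, -0.0, 0.3, 0.1, 0.0, 0.0]
t 0 [[283.0, 256.0], [298.1, 250.5]]
t 1 [[282.4, 247.8], [298.1, 250.5]]
t 2 [[286.0, 240.4], [298.1, 250.5]]
s 0 [[200.3, 244.2], [209.7, 259.0]]
s 1 [[210.1, 240.5], [209.7, 259.0]]
s 2 [[219.8, 241.6], [209.7, 259.0]]
key [ 0.47640526 -0.16114167  0.08066708]
s [ 0.48385218 -0.06912008  0.06193466] 3.398439940670216 [-0.7, -0.1, 0.1, -0.4, 0.4, -0.2, 0.3, 0.0, -0.0, 0.2, -0.2, 0.2, -0.0, 0.2]
t 0 [[282.5, 256.3], [297.6, 250.9]]
t 1 [[281.9, 248.2], [297.6, 250.9]]
t 2 [[285.5, 240.7], [297.6, 250.9]]
s 0 [[199.7, 243.8], [209.1, 258.5]]
s 1 [[209.5, 240.1], [209.1, 258.5]]
s 2 [[219.2, 241.1], [209.1, 258.5]]
key [ 0.47538835 -0.15978124  0.08064074]
```

```bash
cat >> h.py <<'E'
O=np.array([.4842,-.0698,.0622]);F=frame(np.radians(3.38))
def target(theta,r,gap,tip,ext=.022):
    """tool pose: handle angle theta (deg), radius r, centre gap CCW, tip height; x=CCW tangent,y=outward"""
    t=np.radians(theta);rho=np.array([np.cos(t),np.sin(t),0]);ccw=np.array([-np.sin(t),np.cos(t),0])
    p=O+F@(rho*r+ccw*gap+np.array([0,0,tip+ext]))
    return p,F@np.stack([ccw,rho,[0,0,-1.]],1)
def plan(p0,R0,p1,R1,n):
    w=R.from_matrix(R0.T@R1).as_rotvec()
    out=[];Rc=R0.copy();dR=R.from_rotvec(w/n)
    for i in range(n):
        s=Rc.T@(p1-p0)/n*1e3
        out.append((np.round(s,0).tolist(),np.round(np.degrees(w/n),1).tolist()));Rc=Rc@dR.as_matrix()
    return out
E
python3 - <<'E'
from h import *
from cell import manip
print(manip.tip_extent)
s=manip.state()
p,Rt=target(75,.034,.030,.060);print(p)
for r in plan(np.array([.26,.513,.22]),s["eef_rot"],p,Rt,16):print(r)
E
```

```text
0.022
[ 0.44641408 -0.03135485  0.1388433 ]
([-26.0, -25.0, 5.0], [-0.3, -0.6, -0.9])
([-25.0, -26.0, 5.0], [-0.3, -0.6, -0.9])
([-25.0, -26.0, 5.0], [-0.3, -0.6, -0.9])
([-24.0, -26.0, 6.0], [-0.3, -0.6, -0.9])
([-24.0, -27.0, 6.0], [-0.3, -0.6, -0.9])
([-23.0, -27.0, 6.0], [-0.3, -0.6, -0.9])
([-23.0, -28.0, 6.0], [-0.3, -0.6, -0.9])
([-22.0, -28.0, 6.0], [-0.3, -0.6, -0.9])
([-22.0, -28.0, 6.0], [-0.3, -0.6, -0.9])
([-21.0, -29.0, 6.0], [-0.3, -0.6, -0.9])
([-21.0, -29.0, 6.0], [-0.3, -0.6, -0.9])
([-20.0, -30.0, 6.0], [-0.3, -0.6, -0.9])
([-19.0, -30.0, 7.0], [-0.3, -0.6, -0.9])
([-19.0, -30.0, 7.0], [-0.3, -0.6, -0.9])
([-18.0, -31.0, 7.0], [-0.3, -0.6, -0.9])
([-18.0, -31.0, 7.0], [-0.3, -0.6, -0.9])
```

Emit:
{"fn": "arm_command", "kwargs": {"series": [{"xyz":[-26,-25,5],"turn":[-0.3,-0.6,-0.9],"hand":0},{"xyz":[-25,-26,5],"turn":[-0.3,-0.6,-0.9],"hand":0},{"xyz":[-25,-26,5],"turn":[-0.3,-0.6,-0.9],"hand":0},{"xyz":[-24,-26,6],"turn":[-0.3,-0.6,-0.9],"hand":0},{"xyz":[-24,-27,6],"turn":[-0.3,-0.6,-0.9],"hand":0},{"xyz":[-23,-27,6],"turn":[-0.3,-0.6,-0.9],"hand":0},{"xyz":[-23,-28,6],"turn":[-0.3,-0.6,-0.9],"hand":0},{"xyz":[-22,-28,6],"turn":[-0.3,-0.6,-0.9],"hand":0}], "force": 40}}

```text
t: 0.9
ee_pos: [0.3517, 0.2391, 0.1774]
eef_rot: [[-0.938, 0.334, 0.093], [0.335, 0.942, 0.005], [-0.086, 0.036, -0.996]]
force: [0.2, 0.6, -0.2]
grip_width: -0.0002
```

Emit:
{"fn": "arm_command", "kwargs": {"series": [{"xyz":[-22,-28,6],"turn":[-0.3,-0.6,-0.9],"hand":0},{"xyz":[-21,-29,6],"turn":[-0.3,-0.6,-0.9],"hand":0},{"xyz":[-21,-29,6],"turn":[-0.3,-0.6,-0.9],"hand":0},{"xyz":[-20,-30,6],"turn":[-0.3,-0.6,-0.9],"hand":0},{"xyz":[-19,-30,7],"turn":[-0.3,-0.6,-0.9],"hand":0},{"xyz":[-19,-30,7],"turn":[-0.3,-0.6,-0.9],"hand":0},{"xyz":[-18,-31,0],"turn":[-0.3,-0.6,-0.9],"hand":0},{"xyz":[-10,-20,0],"turn":[-0.3,-0.6,-0.9],"hand":0}]}}

```text
t: 1.7
ee_pos: [0.4353, -0.0221, 0.1471]
eef_rot: [[-0.96, 0.21, 0.185], [0.218, 0.976, 0.022], [-0.176, 0.061, -0.983]]
force: [0.8, 0.8, -0.2]
grip_width: 0.0
```

```bash
cat > look.py <<'E'
from h import *
from cell import manip
import sys
s=manip.state();print(s["t"],s["ee_pos"],s["force"].round(1),s["grip_width"],s["q"].round(0))
tag=sys.argv[1]
cs=manip.camera_params("side")
a=manip.camera("side")[170:340,150:300,::-1];b=manip.camera("top")[190:290,220:360,::-1];w=manip.camera("wrist")[:,:,::-1]
f=lambda a,k,g:cv2.resize(cv2.convertScaleAbs(a,alpha=g),None,fx=k,fy=k,interpolation=cv2.INTER_CUBIC)
A=f(a,2.4,1.3);B=f(b,2.4,1.7);W=f(w,.78,1.2)
H=max(A.shape[0],B.shape[0]+W.shape[0]);c=np.zeros((600,800,3),np.uint8)
c[:A.shape[0],:A.shape[1]]=A[:600,:800];c[:B.shape[0],400:400+B.shape[1]]=B;c[280:280+W.shape[0],400:800]=W[:300,:400]
cv2.imwrite(f"pics/{tag}.png",c)
p=s["ee_pos"];e=s["eef_rot"]
l=(F.T@(p+.022*e[:,2]-O))*1e3;print("tip in panel frame mm",l.round(1), "tool x ang",np.degrees(np.arctan2(*(F.T@e[:,0])[[1,0]])).round(1),"z",(F.T@e[:,2]).round(3))
E
python3 look.py a1; python3 - <<'E'
from h import *
from cell import manip
s=manip.state();p,Rt=target(75,.034,.030,.050)
for r in plan(s["ee_pos"],s["eef_rot"],p,Rt,1):print(r)
E
```

```text
1.7 [ 0.4353015  -0.022129    0.14710181] [ 0.8  0.8 -0.2] 2.252709099879526e-05 [-16.   1. 116.   5.  52. -96.]
([-12.0, -8.0, 20.0], [0.5, -0.5, -1.1])Traceback (most recent call last):
  File "look.py", line 11, in <module>
    c[:A.shape[0],:A.shape[1]]=A[:600,:800];c[:B.shape[0],400:400+B.shape[1]]=B;c[280:280+W.shape[0],400:800]=W[:300,:400]
                                                                                ~^^^^^^^^^^^^^^^^^^^^^^^^^^^^
ValueError: could not broadcast input array from shape (300,399,3) into shape (300,400,3)
```

```bash
sed -i 's/W=f(w,.78,1.2)/W=cv2.resize(cv2.convertScaleAbs(w,alpha=1.2),(400,300))/' look.py
python3 look.py a1
```

```text
1.85 [ 0.43457581 -0.02079918  0.14701387] [-0.9  0.5 -0.3] 0.00016364184961826082 [-15.   1. 116.   5.  53. -96.]
tip in panel frame mm [-29.7  52.1  70.2] tool x ang 163.9 z [-0.006  0.012 -1.   ]
```

View pics/a1.png

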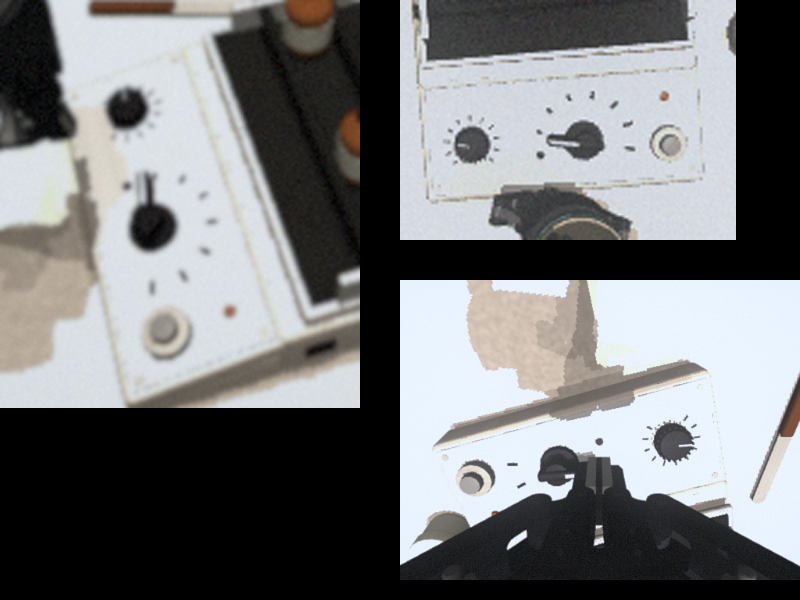

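```bash
python3 - <<'E'
from h import *
from cell import manip
s=manip.state();p=s["ee_pos"];z=s["eef_rot"][:,2]
P=np.array([p+d*z for d in(.022,0,-.05,-.1,-.2)])
for n,o,k in(("top",(220,190),(400,0)),("side",(150,170),(0,0)),):
    u=proj(P,manip.camera_params(n));print(n,u.round(0).tolist(),((u-o)*2.4+k).round(0).tolist())
u=proj(P,manip.camera_params("wrist"));print((u*.78+[400,280]).round(0).tolist())
im=manip.camera("top");cv2.imwrite("pics/tf.png",cv2.convertScaleAbs(im[:,:,::-1],alpha=1.5))
im=manip.camera("side");cv2.imwrite("pics/sf.png",cv2.convertScaleAbs(im[:,:,::-1],alpha=1.5))
E
```

```text
top [[279.0, 268.0], [280.0, 271.0], [282.0, 276.0], [285.0, 282.0], [292.0, 297.0]] [[541.0, 188.0], [544.0, 193.0], [550.0, 207.0], [556.0, 222.0], [573.0, 257.0]]
side [[183.0, 232.0], [179.0, 226.0], [169.0, 212.0], [159.0, 197.0], [132.0, 158.0]] [[78.0, 148.0], [69.0, 135.0], [46.0, 101.0], [20.0, 64.0], [-43.0, -28.0]]
[[598.0, 450.0], [598.0, 463.0], [598.0, 508.0], [597.0, 614.0], [603.0, -507.0]]
```

View pics/tf.png

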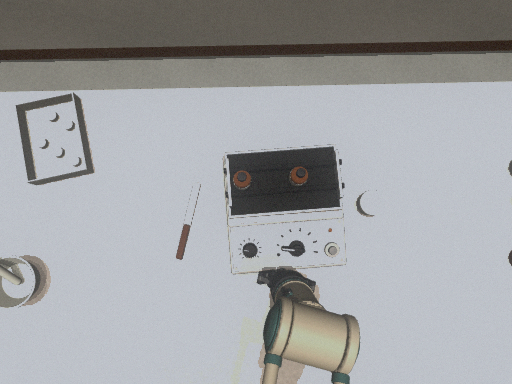

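View pics/sf.png

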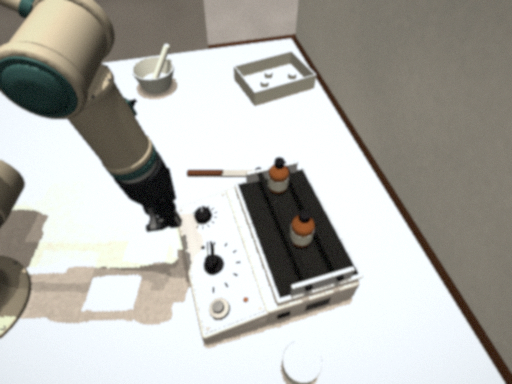

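Emit:
{"fn": "arm_command", "kwargs": {"series": [{"xyz":[-12,-8,10],"turn":[0.5,-0.5,-1.1],"hand":0},{"xyz":[0,0,10],"turn":[0,0,0],"hand":0},{"xyz":[0,0,10],"turn":[0,0,0],"hand":0},{"xyz":[0,0,0],"turn":[0,0,0],"hand":0},{"xyz":[0,0,0],"turn":[0,0,0],"hand":0}]}}

```text
t: 2.6
ee_pos: [0.4497, -0.0292, 0.1189]
eef_rot: [[-0.963, 0.192, 0.19], [0.198, 0.98, 0.013], [-0.183, 0.05, -0.982]]
force: [-0.1, -0.7, -0.4]
grip_width: -0.0002
```

```bash
python3 look.py a2
```

```text
2.6 [ 0.44970158 -0.02924757  0.11891943] [-0.1 -0.7 -0.4] -0.00022250145999219188 [-16.   5. 118.   5.  47. -97.]
tip in panel frame mm [-20.7  42.6  39.8] tool x ang 165.3 z [-0.001  0.002 -1.   ]
```

View pics/a2.png

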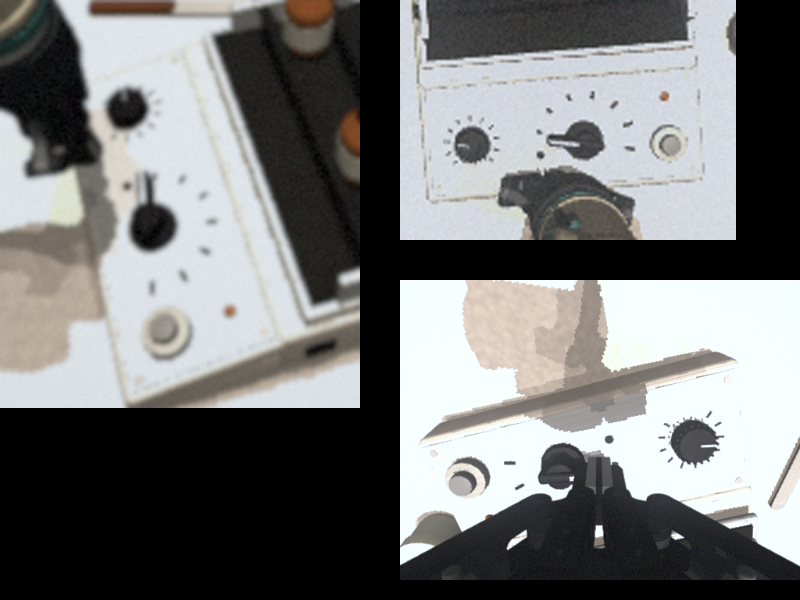

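```bash
python3 - <<'E'
from h import *
from cell import manip
s=manip.state();p=s["ee_pos"];E=s["eef_rot"]
a=manip.camera("side")[190:270,140:240,::-1].copy()
a=cv2.resize(cv2.convertScaleAbs(a,alpha=2.),None,fx=7,fy=7,interpolation=cv2.INTER_CUBIC)
for dx in(-.011,.011):
  for dy in (-.014,0,.014):
    P=p+E@[dx,dy,.022];u=((proj([P],manip.camera_params("side"))[0]-[140,190]+.5)*7).astype(int);cv2.circle(a,tuple(u),3,(0,0,255),-1)
cv2.imwrite("pics/sz.png",a)
a=manip.camera("top")[230:290,240:330,::-1].copy()
a=cv2.resize(cv2.convertScaleAbs(a,alpha=2.5),None,fx=8,fy=8,interpolation=cv2.INTER_CUBIC)
for dx in(-.011,.011):
  for dy in (-.014,0,.014):
    P=p+E@[dx,dy,.022];u=((proj([P],manip.camera_params("top"))[0]-[240,230]+.5)*8).astype(int);cv2.circle(a,tuple(u),3,(0,0,255),-1)
cv2.imwrite("pics/tz.png",a)
w=manip.camera("wrist");cw=manip.camera_params("wrist")
a=w[180:330,150:390,::-1].copy();a=cv2.resize(cv2.convertScaleAbs(a,alpha=2),None,fx=3.3,fy=3.3)
for dx in(-.011,.011):
  for dy in (-.014,0,.014):
    P=p+E@[dx,dy,.022];u=((proj([P],cw)[0]-[150,180]+.5)*3.3).astype(int);cv2.circle(a,tuple(u),3,(0,0,255),-1)
for k in range(8):
    u=((proj([O+F@loc(k)],cw)[0]-[150,180]+.5)*3.3).astype(int);cv2.circle(a,tuple(u),3,(0,255,0),-1)
cv2.imwrite("pics/wz.png",a)
E
```

```text
(no output)
```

View pics/sz.png

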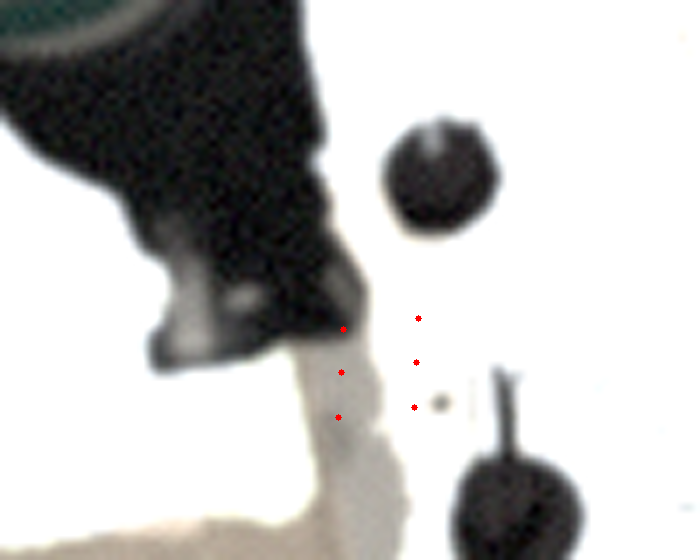

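View pics/tz.png

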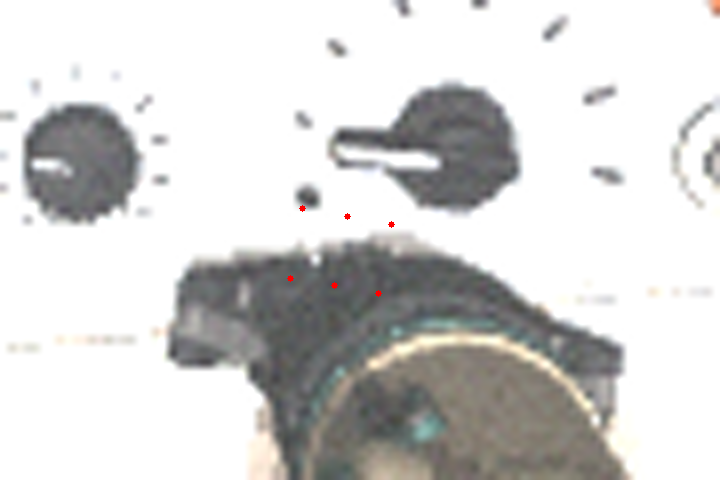

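View pics/wz.png

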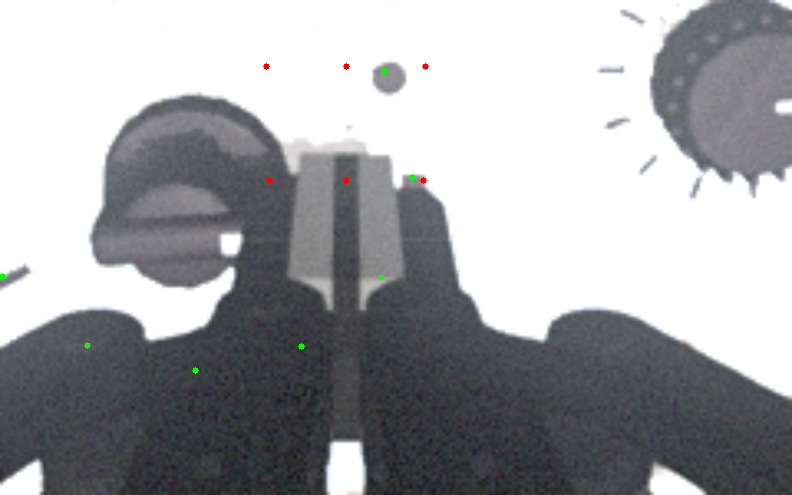

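```bash
python3 - <<'E'
from h import *
from cell import manip
s=manip.state();p=s["ee_pos"];E=s["eef_rot"];print(s["grip_width"])
cw=manip.camera_params("wrist")
print("cam in tool",(E.T@(cw["position"]-p)).round(3),(E.T@cw["orientation"]).round(2).tolist())
for n,(r0,r1,c0,c1,k,g) in dict(side=(190,270,140,240,7,2.2),wrist=(180,330,150,390,3.3,2)).items():
    c=manip.camera_params(n);a=manip.camera(n)[r0:r1,c0:c1,::-1].copy()
    a=cv2.resize(cv2.convertScaleAbs(a,alpha=g),None,fx=k,fy=k,interpolation=cv2.INTER_CUBIC)
    for d,col in((-.02,(255,0,0)),(-.01,(255,255,0)),(0,(0,255,0)),(.01,(0,160,255)),(.022,(0,0,255))):
        q=[[-.011,-.014,d],[.011,-.014,d],[.011,.014,d],[-.011,.014,d]]
        u=((proj(p+np.array(q)@E.T,c)-[c0,r0]+.5)*k).astype(int);cv2.polylines(a,[u],True,col,1)
    cv2.imwrite(f"pics/{n}z2.png",a)
E
```

```text
-0.00019065426583048488
cam in tool [ 0.074  0.    -0.154] [[-0.0, -0.96, -0.29], [1.0, -0.0, -0.0], [0.0, -0.29, 0.96]]
```

View pics/sidez2.png

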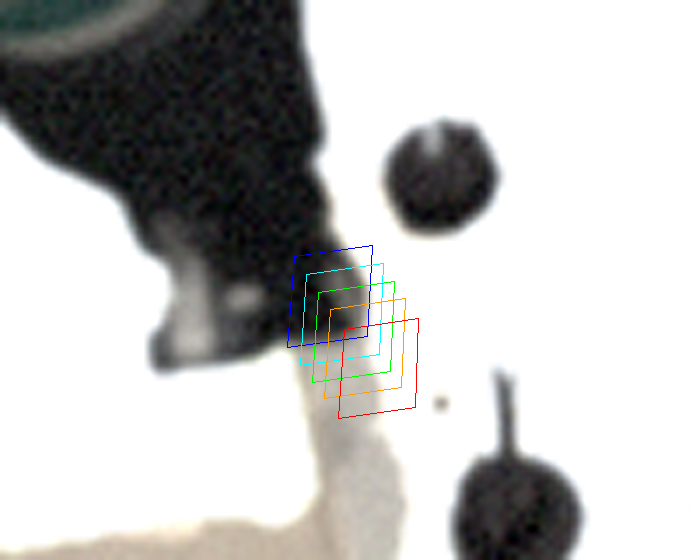

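View pics/wristz2.png

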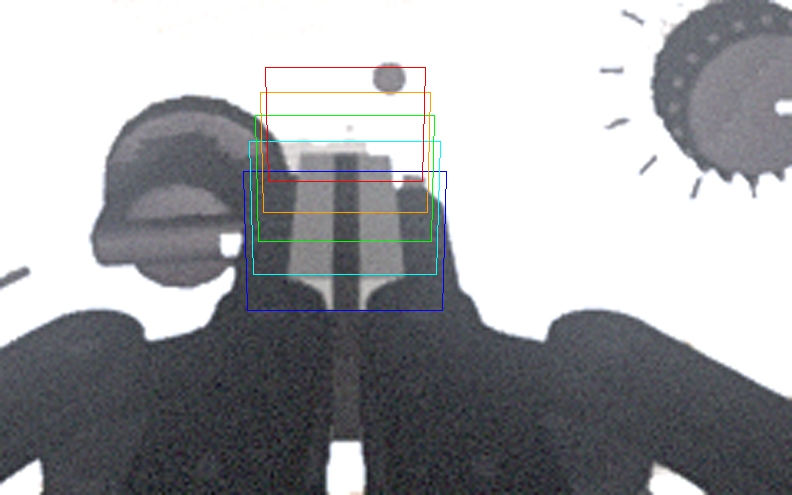

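Emit:
{"fn": "arm_command", "kwargs": {"series": [{"xyz":[0,-3,8],"turn":[0,0,0],"hand":0},{"xyz":[0,0,8],"turn":[0,0,0],"hand":0},{"xyz":[0,0,7],"turn":[0,0,0],"hand":0},{"xyz":[0,0,0],"turn":[0,0,0],"hand":0},{"xyz":[-5,0,0],"turn":[0,0,0],"hand":0},{"xyz":[-5,0,0],"turn":[0,0,0],"hand":0},{"xyz":[-2,0,0],"turn":[0,0,0],"hand":0},{"xyz":[0,0,0],"turn":[0,0,0],"hand":0}]}}

```text
t: 3.8
ee_pos: [0.4666, -0.0351, 0.0994]
eef_rot: [[-0.962, 0.192, 0.192], [0.198, 0.98, 0.012], [-0.186, 0.049, -0.981]]
force: [-0.0, 0.1, -0.5]
grip_width: 0.0001
```

```bash
python3 look.py a3
```

```text
3.8 [ 0.46660431 -0.03506169  0.09939449] [-0.   0.1 -0.5] 9.102413912886068e-05 [-16.   7. 118.   5.  44. -98.]
tip in panel frame mm [-8.1 35.7 17.5] tool x ang 165.2 z [ 0.002  0.    -1.   ]
```

View pics/a3.png

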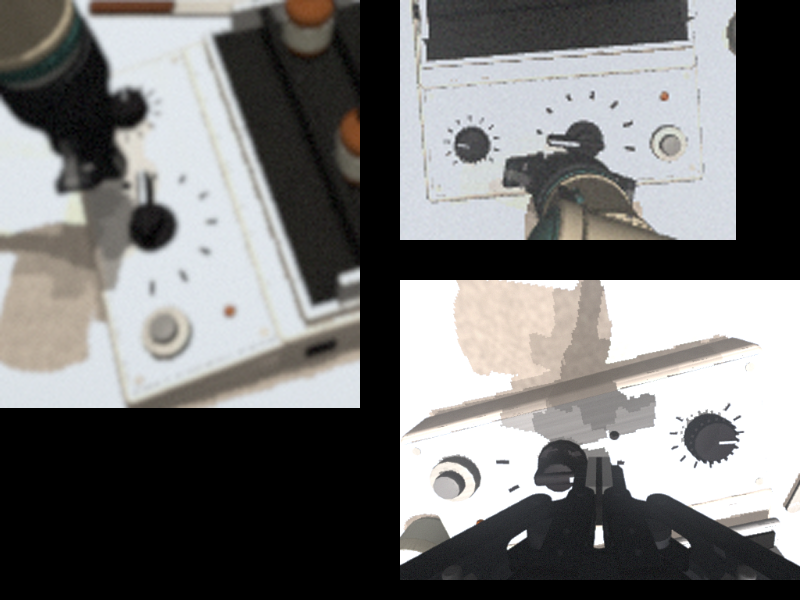

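Emit:
{"fn": "arm_command", "kwargs": {"series": [{"xyz":[-1,0,0],"turn":[0,0,0],"hand":0},{"xyz":[-2.9,1.3,0],"turn":[0,0,5],"hand":0},{"xyz":[-2.9,1.3,0],"turn":[0,0,5],"hand":0},{"xyz":[-2.9,1.3,0],"turn":[0,0,5],"hand":0},{"xyz":[-2.9,1.3,0],"turn":[0,0,5],"hand":0},{"xyz":[-2.9,1.3,0],"turn":[0,0,5],"hand":0},{"xyz":[-2.9,1.3,0],"turn":[0,0,5],"hand":0},{"xyz":[0,0,0],"turn":[0,0,0],"hand":0}]}}

```text
t: 4.75
ee_pos: [0.4857, -0.0351, 0.1029]
eef_rot: [[-0.737, 0.648, 0.192], [0.662, 0.75, 0.012], [-0.136, 0.136, -0.981]]
force: [-1.0, 0.6, 0.0]
grip_width: -0.0002
```

```bash
python3 look.py a4
```

```text
4.75 [ 0.48566052 -0.03512836  0.10294635] [-1.   0.6  0. ] -0.00020142242375454692 [-15.   9. 116.   5.  45. -67.]
tip in panel frame mm [11.2 34.5 17.3] tool x ang 135.2 z [ 0.001  0.001 -1.   ]
```

View pics/a4.png

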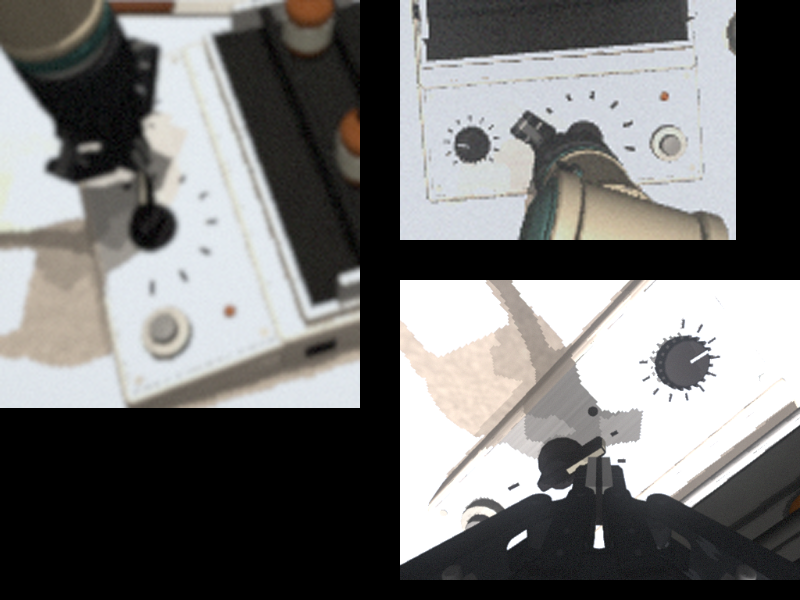

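```bash
cat > wz.py <<'E'
from h import *
from cell import manip
import sys
c=manip.camera_params("wrist");w=manip.camera("wrist");r0,r1,c0,c1,k=150,330,130,390,3
a=w[r0:r1,c0:c1,::-1].copy();a=cv2.resize(cv2.convertScaleAbs(a,alpha=1.3),None,fx=k,fy=k,interpolation=cv2.INTER_CUBIC)
for kk,col in zip(map(float,sys.argv[2:]),((0,0,255),(0,255,0),(255,128,0))):
    t=np.radians(105-30*kk);rho=np.array([np.cos(t),np.sin(t),0]);cc=np.array([-np.sin(t),np.cos(t),0])
    q=np.array([rho*r+cc*h+[0,0,.031] for r,h in((-.018,-.005),(.04,-.005),(.04,.005),(-.018,.005))])
    u=((proj(O+q@F.T,c)-[c0,r0]+.5)*k).astype(int);cv2.polylines(a,[u],True,col,1)
cv2.imwrite(f"pics/{sys.argv[1]}.png",a)
E
python3 wz.py w4 1 2
```

```text
(no output)
```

View pics/w4.png

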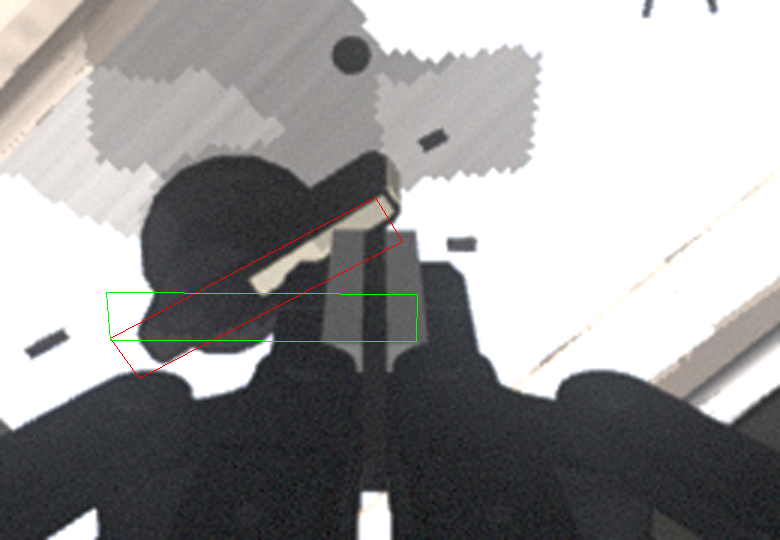

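```bash
python3 - <<'E'
from h import *
from cell import manip
s=manip.state();p=s["ee_pos"];E=s["eef_rot"]
for n,(r0,r1,c0,c1,k,g) in dict(side=(180,280,160,260,6,1.3),top=(220,290,240,330,8,1.8)).items():
    c=manip.camera_params(n);a=manip.camera(n)[r0:r1,c0:c1,::-1].copy()
    a=cv2.resize(cv2.convertScaleAbs(a,alpha=g),None,fx=k,fy=k,interpolation=cv2.INTER_CUBIC);b=a.copy()
    for d,col in((-.02,(255,0,0)),(0,(0,255,0)),(.022,(0,0,255))):
        q=[[-.011,-.008,d],[.011,-.008,d],[.011,.008,d],[-.011,.008,d]]
        u=((proj(p+np.array(q)@E.T,c)-[c0,r0]+.5)*k).astype(int);cv2.polylines(a,[u],True,col,1)
    cv2.imwrite(f"pics/{n}z3.png",a)
E
```

```text
(no output)
```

View pics/sidez3.png

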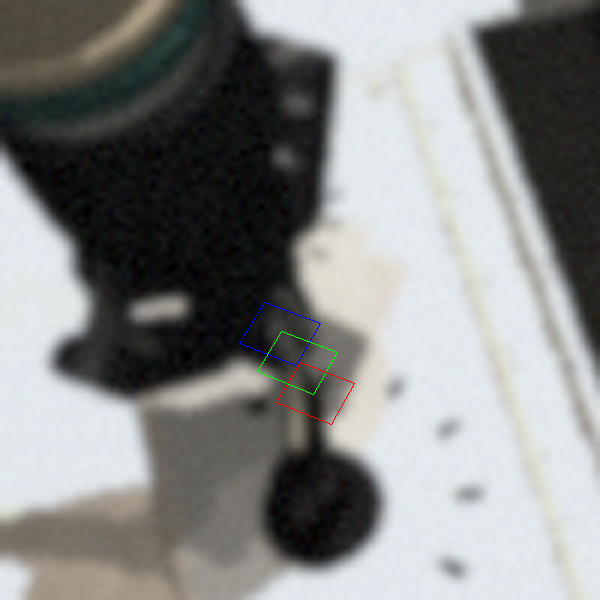

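View pics/topz3.png

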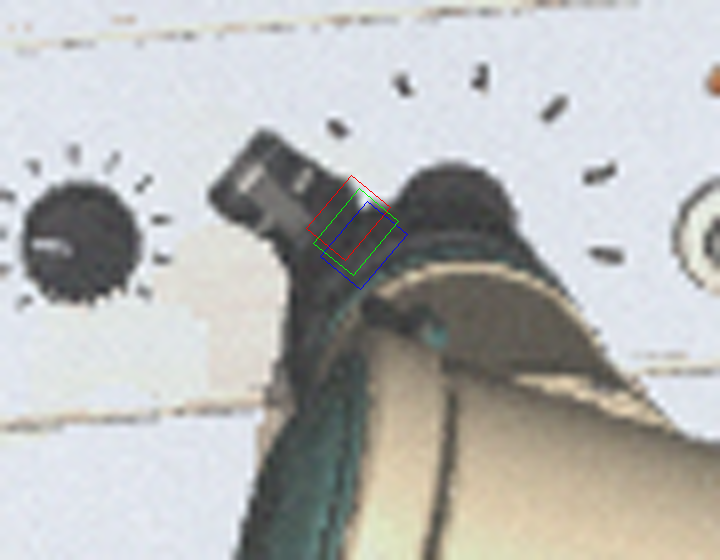

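Emit:
{"fn": "arm_command", "kwargs": {"series": [{"xyz":[0,0,-6],"turn":[0,0,0],"hand":0},{"xyz":[5.8,-2,0],"turn":[0,0,-7.5],"hand":0},{"xyz":[5.8,-2,0],"turn":[0,0,-7.5],"hand":0},{"xyz":[5.8,-2,0],"turn":[0,0,-7.5],"hand":0},{"xyz":[5.8,-2,0],"turn":[0,0,-7.5],"hand":0},{"xyz":[0,0,9],"turn":[0,0,0],"hand":0},{"xyz":[0,0,9],"turn":[0,0,0],"hand":0},{"xyz":[0,0,0],"turn":[0,0,0],"hand":0}]}}

```text
t: 5.85
ee_pos: [0.4636, -0.0299, 0.0851]
eef_rot: [[-0.963, 0.194, 0.189], [0.2, 0.98, 0.013], [-0.182, 0.05, -0.982]]
force: [0.2, 0.2, 0.8]
grip_width: -0.0
```

```bash
python3 look.py a5;python3 wz.py w5 1;python3 - <<'E'
from h import *
from cell import manip
s=manip.state();p=s["ee_pos"];E=s["eef_rot"]
for n,(r0,r1,c0,c1,k,g) in dict(side=(180,280,160,260,6,1.5)).items():
    c=manip.camera_params(n);a=manip.camera(n)[r0:r1,c0:c1,::-1].copy()
    a=cv2.resize(cv2.convertScaleAbs(a,alpha=g),None,fx=k,fy=k,interpolation=cv2.INTER_CUBIC);b=a.copy()
    cv2.imwrite(f"pics/{n}z5.png",a)
E
```

```text
5.85 [ 0.46360851 -0.02994881  0.08514371] [0.2 0.2 0.8] -7.48626006299853e-06 [-15.   8. 119.   5.  42. -97.]
tip in panel frame mm [-13.5  41.    4. ] tool x ang 165.1 z [-0.002  0.002 -1.   ]
```

View pics/sidez5.png

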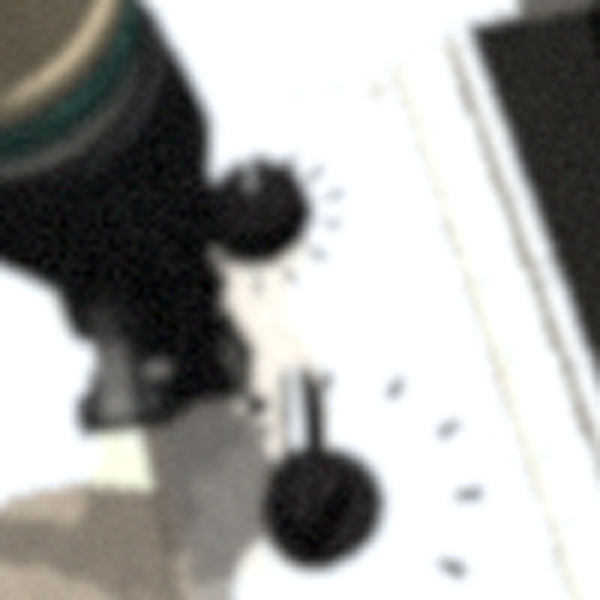

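View pics/w5.png

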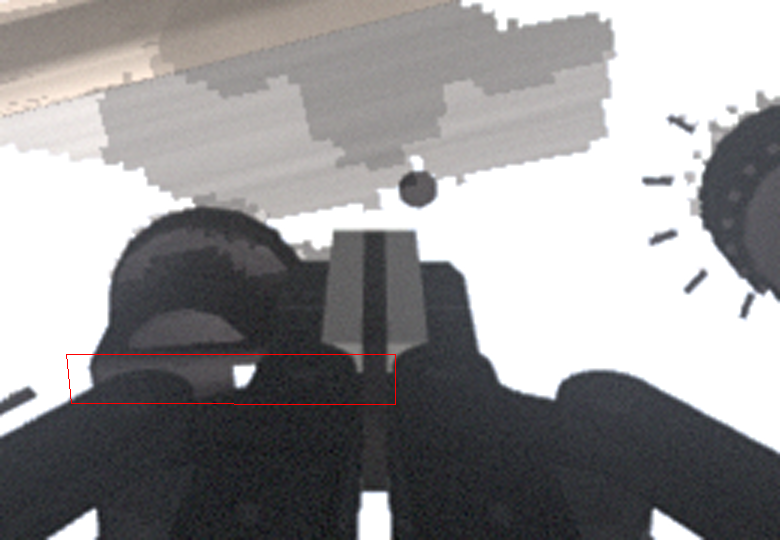

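Emit:
{"fn": "arm_command", "kwargs": {"series": [{"xyz":[0,0,3],"turn":[0,0,0],"hand":0},{"xyz":[0,0,3],"turn":[0,0,0],"hand":0},{"xyz":[0,0,0],"turn":[0,0,0],"hand":0}]}}

```text
t: 6.4
ee_pos: [0.465, -0.03, 0.0802]
eef_rot: [[-0.963, 0.193, 0.19], [0.199, 0.98, 0.012], [-0.184, 0.05, -0.982]]
force: [0.7, -0.2, -0.1]
grip_width: -0.0002
```

Emit:
{"fn": "arm_command", "kwargs": {"series": [{"xyz":[0,0,2],"turn":[0,0,0],"hand":0},{"xyz":[0,0,2],"turn":[0,0,0],"hand":0},{"xyz":[0,0,0],"turn":[0,0,0],"hand":0}]}}

```text
t: 6.7
ee_pos: [0.4658, -0.03, 0.0764]
eef_rot: [[-0.963, 0.193, 0.191], [0.198, 0.98, 0.012], [-0.184, 0.05, -0.982]]
force: [-0.3, 0.2, -0.4]
grip_width: 0.0
```

```bash
python3 look.py a6;python3 wz.py w6 1
```

```text
6.7 [ 0.46584725 -0.02998262  0.07640077] [-0.3  0.2 -0.4] 2.0327607176327276e-05 [-15.   9. 120.   5.  41. -98.]
tip in panel frame mm [-13.   40.9  -5. ] tool x ang 165.2 z [ 0.     0.001 -1.   ]
```

View pics/w6.png

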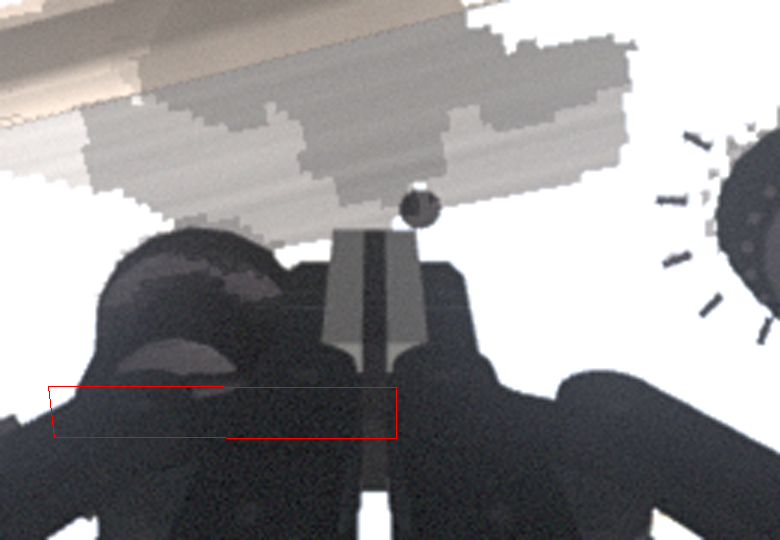

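View pics/a6.png

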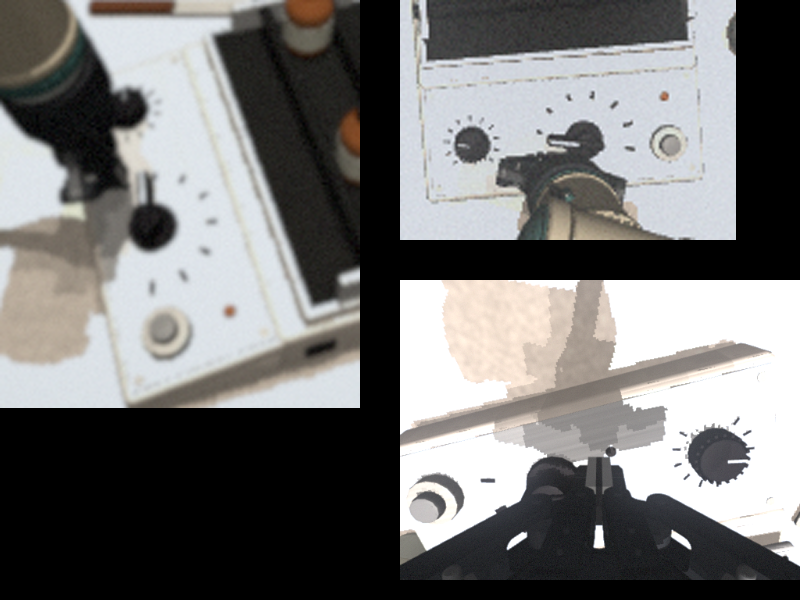

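Emit:
{"fn": "arm_command", "kwargs": {"series": [{"xyz":[0,0,1.5],"turn":[0,0,0],"hand":0},{"xyz":[0,0,1.5],"turn":[0,0,0],"hand":0},{"xyz":[0,0,0],"turn":[0,0,0],"hand":0}]}}

```text
t: 7.2
ee_pos: [0.4664, -0.0299, 0.0735]
eef_rot: [[-0.963, 0.192, 0.191], [0.198, 0.98, 0.012], [-0.185, 0.05, -0.982]]
force: [0.4, 0.5, -0.1]
grip_width: 0.0003
```

```bash
python3 look.py a7;python3 wz.py w7
```

```text
7.2 [ 0.46643727 -0.02994029  0.07352165] [ 0.4  0.5 -0.1] 0.00029223056026350566 [-15.  10. 120.   5.  40. -98.]
tip in panel frame mm [-12.9  40.9  -8. ] tool x ang 165.2 z [ 0.     0.001 -1.   ]
```

View pics/w7.png

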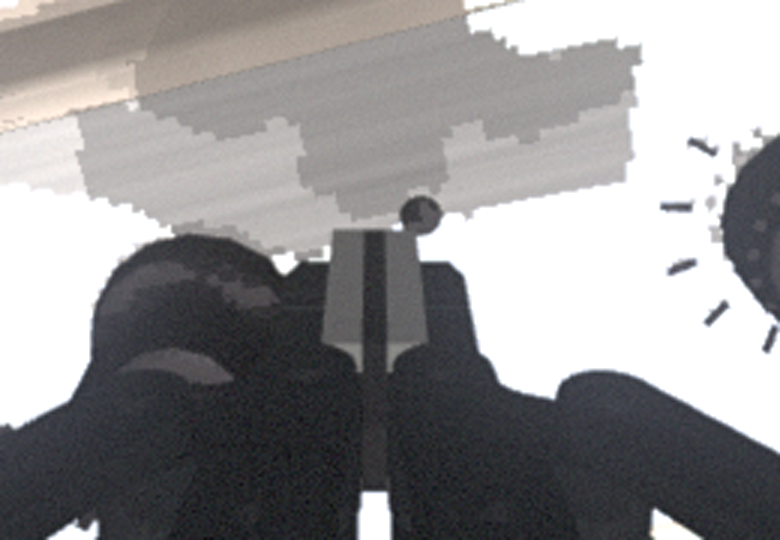

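```bash
python3 - <<'E'
from h import *
from cell import manip
s=manip.state();p=s["ee_pos"];E=s["eef_rot"]
for n,(r0,r1,c0,c1,k,g) in dict(side=(200,275,165,245,8,1.6),top=(225,290,250,320,9,2)).items():
    c=manip.camera_params(n);a=manip.camera(n)[r0:r1,c0:c1,::-1].copy()
    a=cv2.resize(cv2.convertScaleAbs(a,alpha=g),None,fx=k,fy=k,interpolation=cv2.INTER_CUBIC)
    # grid on panel plane z=4mm, 10 mm spacing
    for gx in range(-40,21,10):
        for gy in range(0,61,10):
            u=((proj([O+F@[gx/1e3,gy/1e3,.004]],c)[0]-[c0,r0]+.5)*k).astype(int);cv2.circle(a,tuple(u),2,(0,0,255) if gx and gy else (0,255,0),-1)
    cv2.imwrite(f"pics/{n}z7.png",a)
E
```

```text
(no output)
```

View pics/sidez7.png

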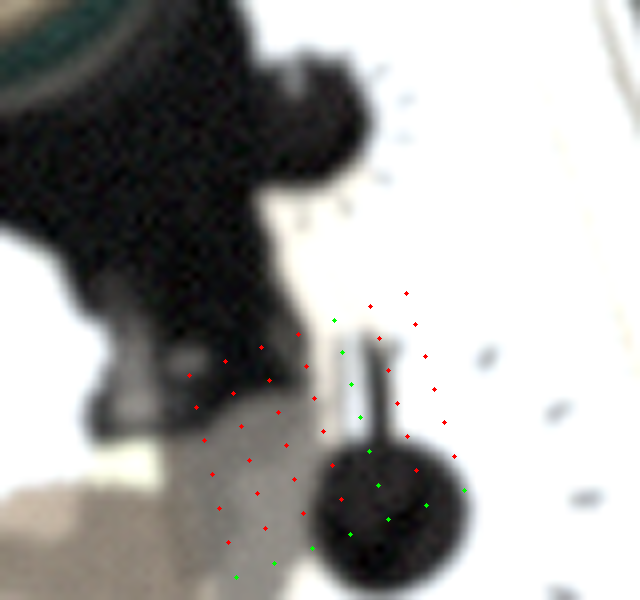

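View pics/topz7.png

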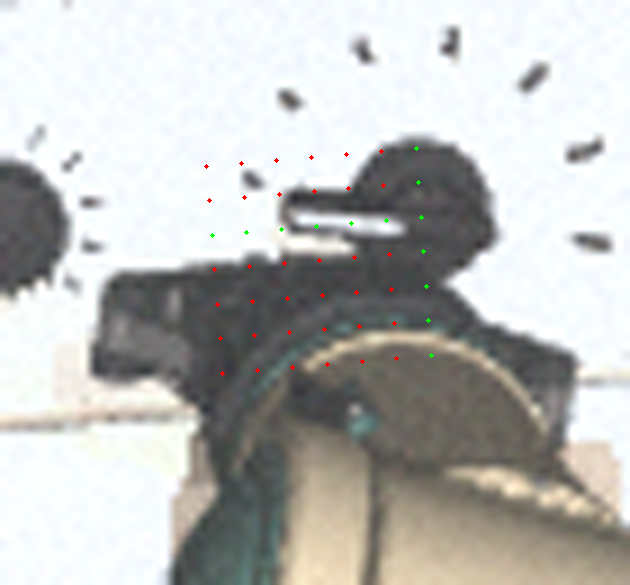

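Emit:
{"fn": "arm_command", "kwargs": {"series": [{"xyz":[0,-1,-4.5],"turn":[0,0,0],"hand":0},{"xyz":[0,0,-4.5],"turn":[0,0,0],"hand":0},{"xyz":[-3,0,0],"turn":[0,0,0],"hand":0},{"xyz":[-3,0,0],"turn":[0,0,0],"hand":0},{"xyz":[-2,0,0],"turn":[0,0,0],"hand":0},{"xyz":[0,0,0],"turn":[0,0,0],"hand":0}]}}

```text
t: 8.1
ee_pos: [0.4729, -0.0328, 0.0841]
eef_rot: [[-0.962, 0.192, 0.192], [0.198, 0.98, 0.012], [-0.185, 0.05, -0.981]]
force: [0.2, -0.5, -0.2]
grip_width: -0.0
```

Emit:
{"fn": "arm_command", "kwargs": {"series": [{"xyz":[-2,0,0],"turn":[0,0,0],"hand":0},{"xyz":[0,0,0],"turn":[0,0,0],"hand":0}]}}

```text
t: 8.3
ee_pos: [0.4745, -0.0331, 0.0843]
eef_rot: [[-0.962, 0.193, 0.191], [0.198, 0.98, 0.012], [-0.185, 0.05, -0.981]]
force: [0.2, -0.3, 0.4]
grip_width: -0.0003
```

Emit:
{"fn": "arm_command", "kwargs": {"series": [{"xyz":[-2,0,0],"turn":[0,0,0],"hand":0},{"xyz":[0,0,0],"turn":[0,0,0],"hand":0}]}}

```text
t: 8.5
ee_pos: [0.4766, -0.0336, 0.0848]
eef_rot: [[-0.962, 0.193, 0.191], [0.198, 0.98, 0.012], [-0.185, 0.05, -0.981]]
force: [0.4, -0.1, -0.7]
grip_width: 0.0
```

```bash
python3 look.py a8;python3 wz.py w8 1
```

```text
8.5 [ 0.47655541 -0.03355307  0.08482071] [ 0.4 -0.1 -0.7] 4.333319738853025e-05 [-15.   9. 118.   5.  42. -97.]
tip in panel frame mm [-1.1 36.7  1.3] tool x ang 165.2 z [ 0.001  0.001 -1.   ]
```

View pics/w8.png

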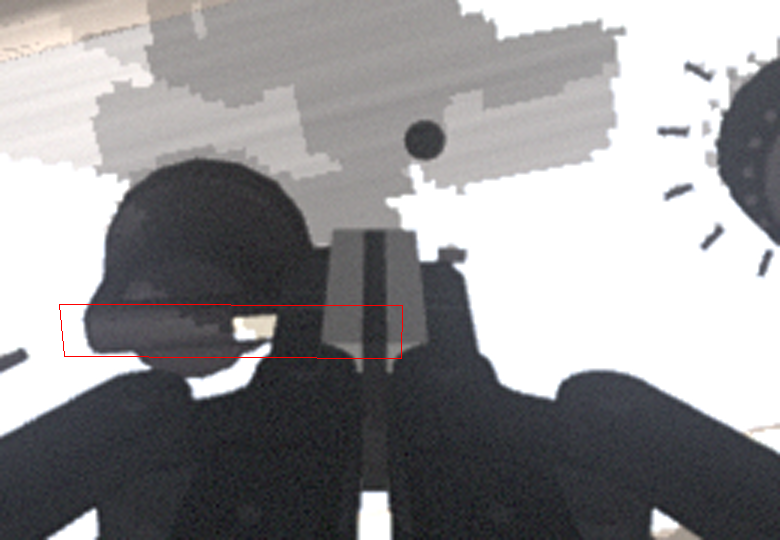

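View pics/a8.png

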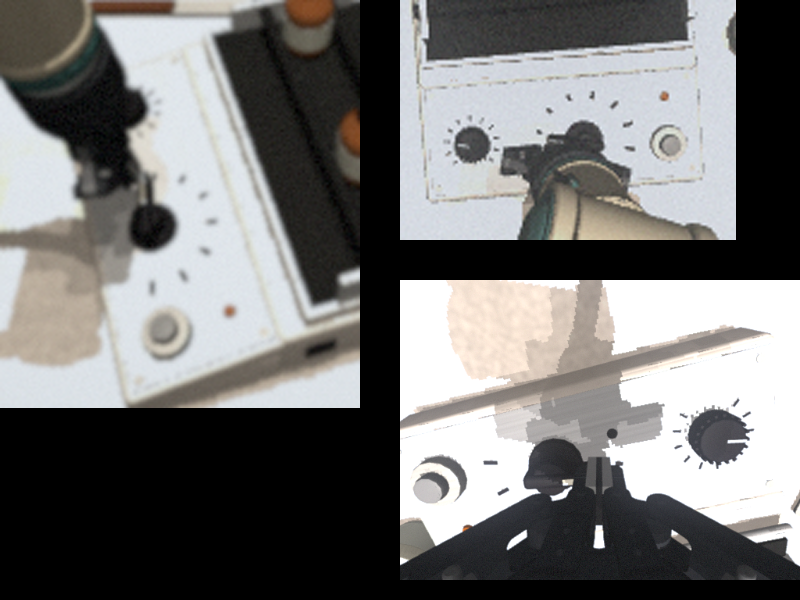

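Emit:
{"fn": "arm_command", "kwargs": {"series": [{"xyz":[6,0,-10],"turn":[0,0,0],"hand":0},{"xyz":[6,0,-20],"turn":[0,0,0],"hand":20},{"xyz":[0,0,-20],"turn":[0,0,0],"hand":20},{"xyz":[0,0,0],"turn":[0,0,0],"hand":20},{"xyz":[0,0,0],"turn":[0,0,0],"hand":20},{"xyz":[0,0,0],"turn":[0,0,0],"hand":20}]}}

```text
t: 9.3
ee_pos: [0.4545, -0.0315, 0.131]
eef_rot: [[-0.963, 0.193, 0.19], [0.198, 0.98, 0.012], [-0.184, 0.05, -0.982]]
force: [-0.7, 0.1, -0.5]
grip_width: 0.0197
```

```bash
python3 - <<'E'
from cell import manip
import cv2
s=manip.state();print(s["ee_pos"],s["grip_width"],s["t"])
w=manip.camera("wrist");cv2.imwrite("pics/wo.png",cv2.resize(cv2.convertScaleAbs(w[200:384,120:400,::-1],alpha=1.4),None,fx=2.8,fy=2.8,interpolation=cv2.INTER_CUBIC))
a=manip.camera("side")[130:280,110:260,::-1];cv2.imwrite("pics/so.png",cv2.resize(cv2.convertScaleAbs(a,alpha=1.6),None,fx=4,fy=4,interpolation=cv2.INTER_CUBIC))
E
```

```text
[ 0.45448289 -0.03149573  0.13099806] 0.019712127183446657 9.3
```

View pics/wo.png

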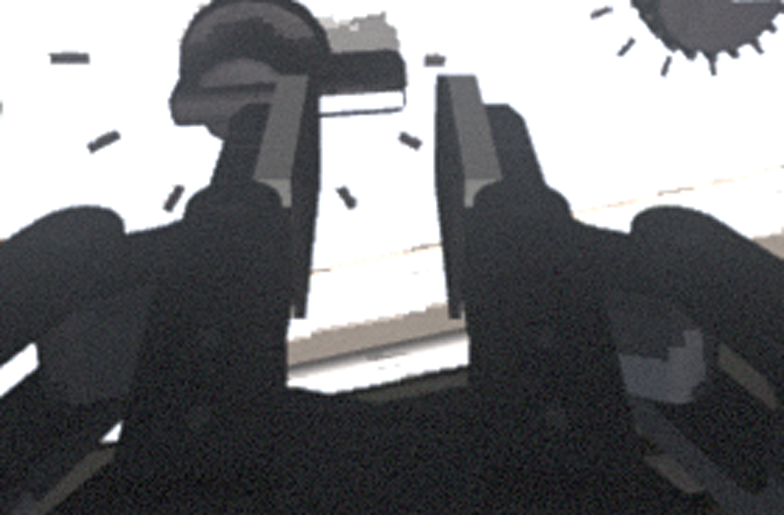

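View pics/so.png

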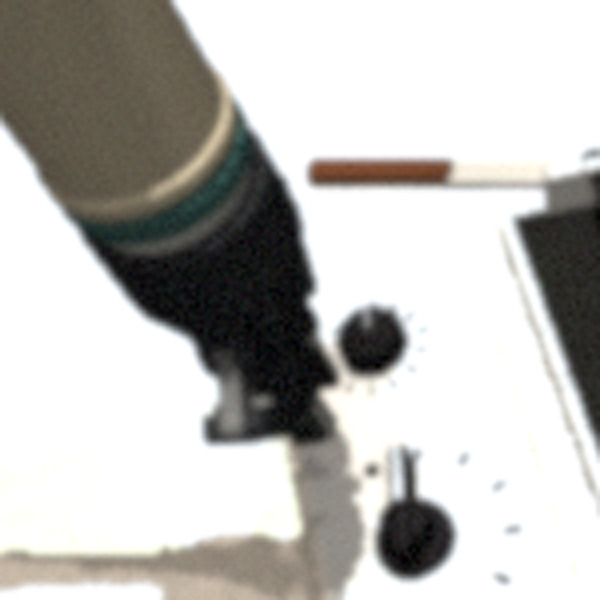

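```bash
python3 - <<'E'
from h import *
from cell import manip
s=manip.state();p=s["ee_pos"];E=s["eef_rot"];c=manip.camera_params("wrist");K=c["camera_matrix"];print(K[0])
def sol(u1,u2,v,W):
    Z=K[0,0]*W/(u2-u1);P=np.array([((u1+u2)/2-K[0,2])/K[0,0]*Z,(v-K[1,2])/K[1,1]*Z,Z])
    return (E.T@(c["position"]+c["orientation"]@P-p)*1e3).round(1),Z
f=lambda x,y:(x/2.8+120,y/2.8+200)
for a,b,r in((307,438,76),(303,440,76),(310,437,76),(290,466,200),(320,435,112)):
    print(sol(f(a,r)[0],f(b,r)[0],f(0,r)[1],s["grip_width"]))
E
```

```text
[321.11016433   0.         254.3919981 ]
(array([ 17. ,  -0.4, -28.4]), np.float64(0.13640083906529443))
(array([ 19.5,  -0.5, -33.9]), np.float64(0.13042707969017214))
(array([ 15.2,  -0.2, -24.5]), np.float64(0.14069692848467383))
(array([ 18.3,   0.5, -64.5]), np.float64(0.10152562453155435))
(array([  3. ,   0.4, -12.8]), np.float64(0.1553783471091613))
```

```bash
sed -i 's/\.022\*e\[:,2\]/(-.015)*e[:,2]/' look.py; sed -i 's/ext=.022/ext=-.015/' h.py; python3 - <<'E'
from h import *
from cell import manip
s=manip.state();p,Rt=target(75,.034,.027,.036)
for r in plan(s["ee_pos"],s["eef_rot"],p,Rt,1):print(r)
E
```

```text
([3.0, -1.0, 52.0], [0.1, -0.1, 0.2])
```

Emit:
{"fn": "arm_command", "kwargs": {"series": [{"xyz":[3,-1,20],"turn":[0,0,0],"hand":0},{"xyz":[0,0,20],"turn":[0,0,0],"hand":0},{"xyz":[0,0,12],"turn":[0,0,0],"hand":0},{"xyz":[0,0,0],"turn":[0,0,0],"hand":0},{"xyz":[0,0,0],"turn":[0,0,0],"hand":0}]}}

```text
t: 9.9
ee_pos: [0.4618, -0.0314, 0.0795]
eef_rot: [[-0.963, 0.193, 0.19], [0.198, 0.98, 0.013], [-0.184, 0.05, -0.982]]
force: [0.1, 0.1, 0.1]
grip_width: 0.0002
```

```bash
python3 look.py a9;python3 wz.py w9 1
```

```text
9.9 [ 0.46178415 -0.03135341  0.07951461] [0.1 0.1 0.1] 0.00016480290468076146 [-15.   9. 120.   5.  41. -98.]
tip in panel frame mm [-16.4  39.7  35.8] tool x ang 165.2 z [-0.001  0.001 -1.   ]
```

View pics/a9.png

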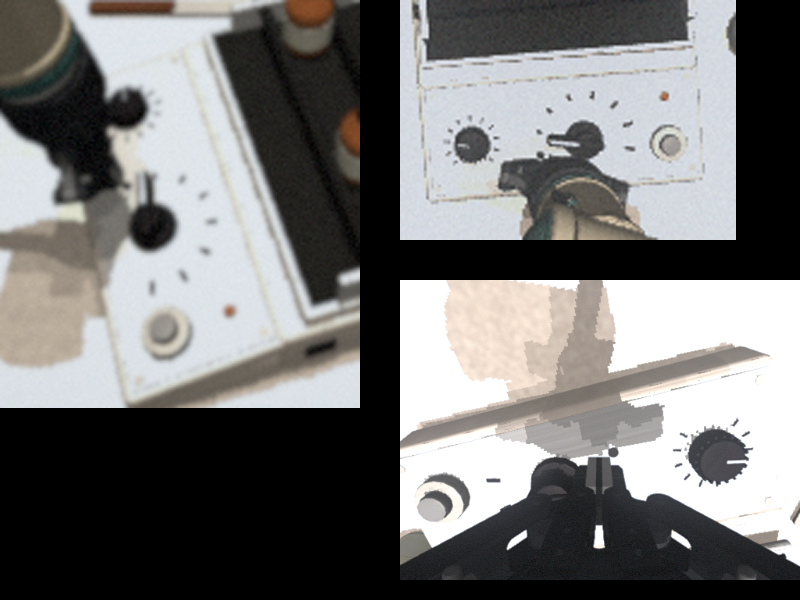

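View pics/w9.png

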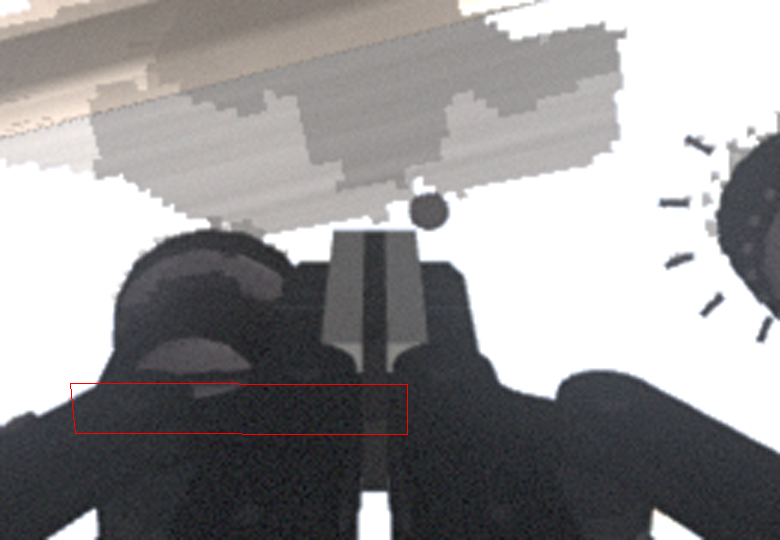

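Emit:
{"fn": "arm_command", "kwargs": {"series": [{"xyz":[0,0,5],"turn":[0,0,0],"hand":0},{"xyz":[0,0,5],"turn":[0,0,0],"hand":0},{"xyz":[0,0,3],"turn":[0,0,0],"hand":0},{"xyz":[0,0,0],"turn":[0,0,0],"hand":0}]}}

```text
t: 10.5
ee_pos: [0.464, -0.0312, 0.0666]
eef_rot: [[-0.963, 0.193, 0.19], [0.198, 0.98, 0.012], [-0.184, 0.05, -0.982]]
force: [-0.3, -0.3, -0.4]
grip_width: 0.0005
```

Emit:
{"fn": "arm_command", "kwargs": {"series": [{"xyz":[0,0,3],"turn":[0,0,0],"hand":0},{"xyz":[0,0,3],"turn":[0,0,0],"hand":0},{"xyz":[0,0,2],"turn":[0,0,0],"hand":0},{"xyz":[0,0,0],"turn":[0,0,0],"hand":0}]}}

```text
t: 10.9
ee_pos: [0.4658, -0.0311, 0.059]
eef_rot: [[-0.963, 0.192, 0.19], [0.198, 0.98, 0.012], [-0.184, 0.05, -0.982]]
force: [-0.5, 0.7, 0.5]
grip_width: -0.0001
```

```bash
python3 look.py b1;python3 wz.py w10 1
```

```text
10.9 [ 0.46580599 -0.0311164   0.05899452] [-0.5  0.7  0.5] -9.37460913688025e-05 [-15.  11. 121.   6.  38. -98.]
tip in panel frame mm [-16.4  39.7  14.9] tool x ang 165.2 z [ 0.     0.001 -1.   ]
```

View pics/b1.png

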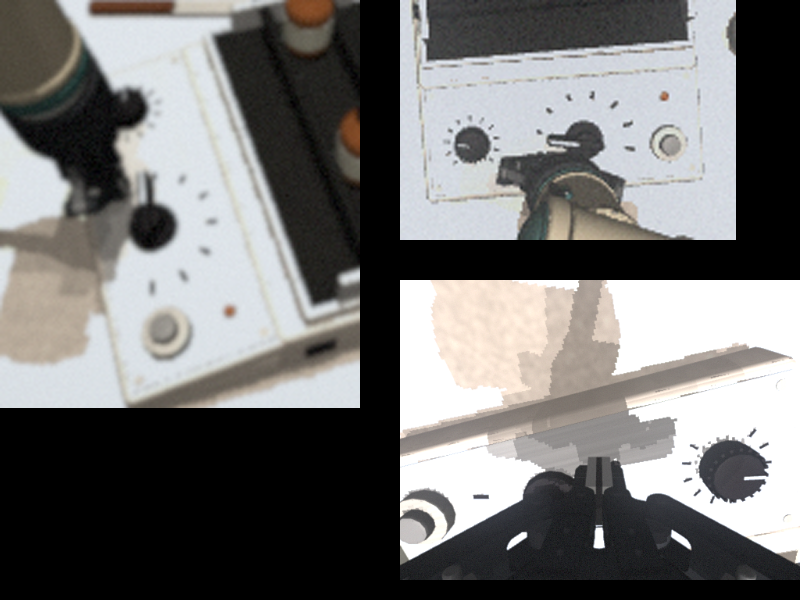

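View pics/w10.png

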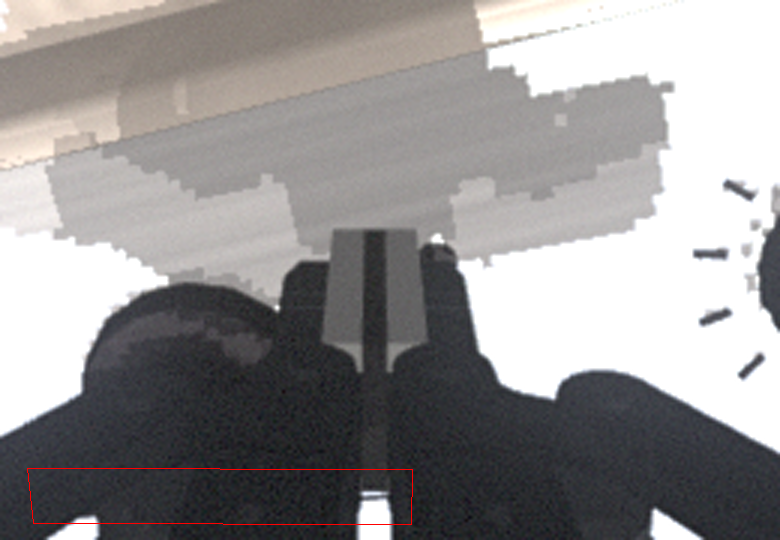

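Emit:
{"fn": "arm_command", "kwargs": {"series": [{"xyz":[-4,0,0],"turn":[0,0,0],"hand":0},{"xyz":[-3,0,0],"turn":[0,0,0],"hand":0},{"xyz":[-2,0,0],"turn":[0,0,0],"hand":0},{"xyz":[0,0,0],"turn":[0,0,0],"hand":0}]}}

```text
t: 11.5
ee_pos: [0.4753, -0.0332, 0.0612]
eef_rot: [[-0.962, 0.193, 0.192], [0.198, 0.98, 0.012], [-0.186, 0.05, -0.981]]
force: [-0.0, -0.7, -0.2]
grip_width: -0.0004
```

Emit:
{"fn": "arm_command", "kwargs": {"series": [{"xyz":[-2,0,0],"turn":[0,0,0],"hand":0},{"xyz":[0,0,0],"turn":[0,0,0],"hand":0}]}}

```text
t: 11.7
ee_pos: [0.4764, -0.0333, 0.0613]
eef_rot: [[-0.963, 0.193, 0.19], [0.198, 0.98, 0.012], [-0.184, 0.05, -0.982]]
force: [0.5, -0.1, -0.1]
grip_width: -0.0
```

Emit:
{"fn": "arm_command", "kwargs": {"series": [{"xyz":[-1,0,0],"turn":[0,0,0],"hand":0},{"xyz":[0,0,0],"turn":[0,0,0],"hand":0}]}}

```text
t: 11.9
ee_pos: [0.4767, -0.0333, 0.0613]
eef_rot: [[-0.963, 0.192, 0.189], [0.198, 0.98, 0.013], [-0.183, 0.05, -0.982]]
force: [-2.3, -0.1, 0.9]
grip_width: 0.0001
```

Emit:
{"fn": "arm_command", "kwargs": {"series": [{"xyz":[-3,1.2,0],"turn":[0,0,5],"hand":0},{"xyz":[-3,1.2,0],"turn":[0,0,5],"hand":0},{"xyz":[-3,1.2,0],"turn":[0,0,5],"hand":0},{"xyz":[-3,1.2,0],"turn":[0,0,5],"hand":0},{"xyz":[-3,1.2,0],"turn":[0,0,5],"hand":0},{"xyz":[0,0,0],"turn":[0,0,0],"hand":0}]}}

```text
t: 12.5
ee_pos: [0.4937, -0.0336, 0.0647]
eef_rot: [[-0.791, 0.581, 0.192], [0.594, 0.805, 0.012], [-0.147, 0.123, -0.981]]
force: [0.3, 0.1, 0.1]
grip_width: -0.0
```

```bash
python3 look.py b2
```

```text
12.5 [ 0.49371681 -0.03355695  0.06469821] [0.3 0.1 0.1] -3.655732274378922e-05 [-15.  12. 118.   5.  39. -72.]
tip in panel frame mm [11.9 35.6 15.2] tool x ang 140.3 z [ 0.001  0.001 -1.   ]
```

View pics/b2.png

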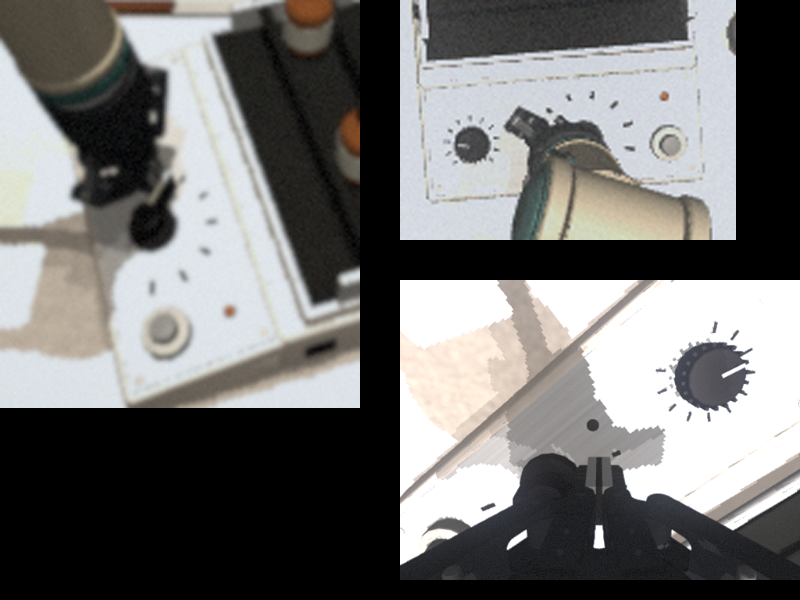

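Emit:
{"fn": "arm_command", "kwargs": {"series": [{"xyz":[-3,1.2,0],"turn":[0,0,5],"hand":0},{"xyz":[-3,1.2,0],"turn":[0,0,5],"hand":0},{"xyz":[-3,1.2,0],"turn":[0,0,5],"hand":0},{"xyz":[-3,1.2,0],"turn":[0,0,5],"hand":0},{"xyz":[-3,1.2,0],"turn":[0,0,5],"hand":0},{"xyz":[-3,1.2,0],"turn":[0,0,5],"hand":0},{"xyz":[0,0,0],"turn":[0,0,0],"hand":0}]}}

```text
t: 13.35
ee_pos: [0.5101, -0.0423, 0.0678]
eef_rot: [[-0.395, 0.898, 0.191], [0.916, 0.4, 0.012], [-0.066, 0.18, -0.981]]
force: [-0.9, 0.6, -0.1]
grip_width: 0.0001
```

```bash
python3 look.py b3
```

```text
13.35 [ 0.51013645 -0.04227875  0.06779887] [-0.9  0.6 -0.1] 0.00012407789576040378 [-15.  13. 116.   5.  41. -43.]
tip in panel frame mm [28.1 25.9 15.2] tool x ang 110.3 z [ 0.001  0.001 -1.   ]
```

View pics/b3.png

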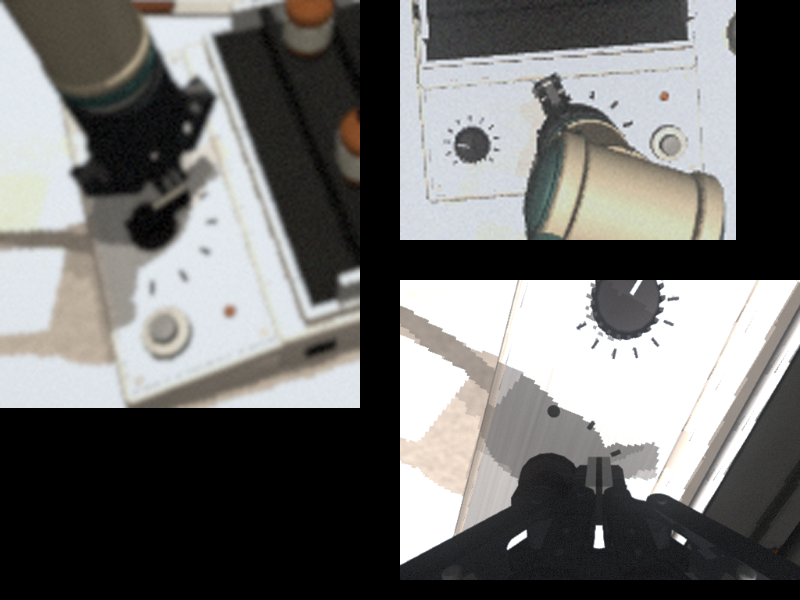

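Emit:
{"fn": "arm_command", "kwargs": {"series": [{"xyz":[-3,1.2,0],"turn":[0,0,5],"hand":0},{"xyz":[-3,1.2,0],"turn":[0,0,5],"hand":0},{"xyz":[-3,1.2,0],"turn":[0,0,5],"hand":0},{"xyz":[-3,1.2,0],"turn":[0,0,5],"hand":0},{"xyz":[-3,1.2,0],"turn":[0,0,5],"hand":0},{"xyz":[-3,1.2,0],"turn":[0,0,5],"hand":0},{"xyz":[0,0,0],"turn":[0,0,0],"hand":0}]}}

```text
t: 14.2
ee_pos: [0.5204, -0.0584, 0.0696]
eef_rot: [[0.107, 0.976, 0.191], [0.994, -0.111, 0.012], [0.033, 0.189, -0.981]]
force: [0.9, -0.4, 0.9]
grip_width: -0.0
```

```bash
python3 look.py b4
```

```text
14.2 [ 0.52038186 -0.05843261  0.06959786] [ 0.9 -0.4  0.9] -1.060913141997486e-05 [-17.  14. 114.   6.  41. -14.]
tip in panel frame mm [37.5  9.2 15.2] tool x ang 80.3 z [ 0.001  0.001 -1.   ]
```

View pics/b4.png

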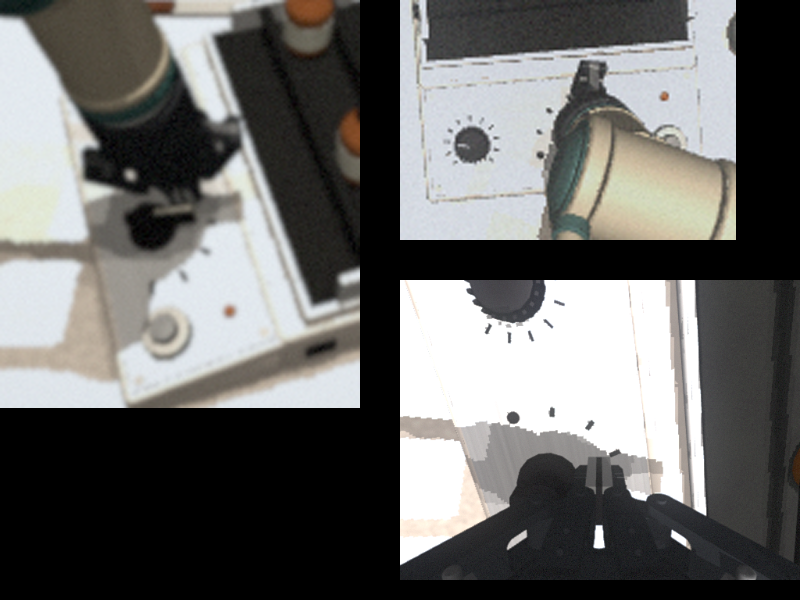

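Emit:
{"fn": "arm_command", "kwargs": {"series": [{"xyz":[-3,1.2,0],"turn":[0,0,5],"hand":0},{"xyz":[-3,1.2,0],"turn":[0,0,5],"hand":0},{"xyz":[-3,1.2,0],"turn":[0,0,5],"hand":0},{"xyz":[-3,1.2,0],"turn":[0,0,5],"hand":0},{"xyz":[-3,1.2,0],"turn":[0,0,5],"hand":0},{"xyz":[0,0,0],"turn":[0,0,0],"hand":0},{"xyz":[0,0,0],"turn":[0,0,0],"hand":0}]}}

```text
t: 15.05
ee_pos: [0.5217, -0.0741, 0.0697]
eef_rot: [[0.508, 0.84, 0.191], [0.854, -0.519, 0.012], [0.109, 0.157, -0.982]]
force: [0.2, 0.1, -0.4]
grip_width: 0.0001
```

```bash
python3 look.py b5; python3 wz.py w15 4 5
```

```text
15.05 [ 0.52169277 -0.07413519  0.06967044] [ 0.2  0.1 -0.4] 0.00013962725458634373 [-19.  14. 114.   6.  42.   8.]
tip in panel frame mm [37.9 -6.6 15.2] tool x ang 55.4 z [ 0.001  0.001 -1.   ]
```

View pics/b5.png

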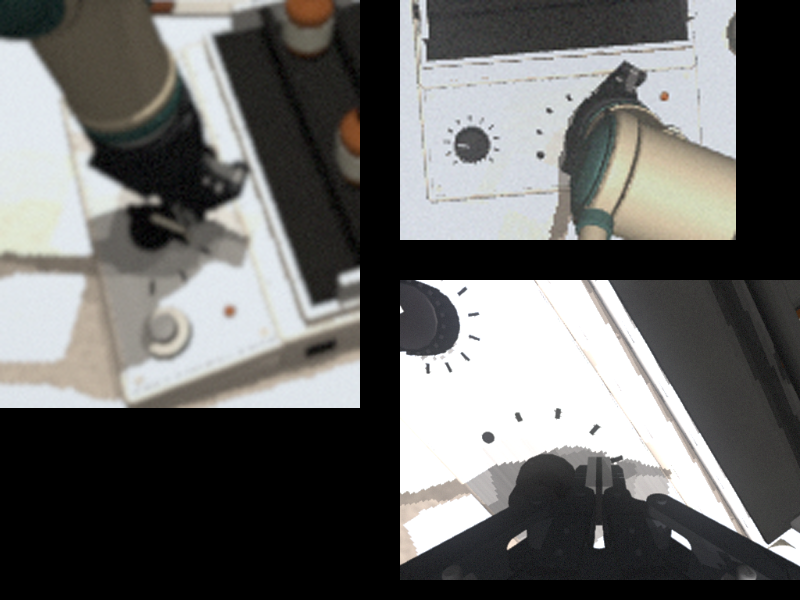

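Emit:
{"fn": "arm_command", "kwargs": {"series": [{"xyz":[5,0,0],"turn":[0,0,0],"hand":0},{"xyz":[3,0,-10],"turn":[0,0,0],"hand":0},{"xyz":[0,0,-25],"turn":[0,0,0],"hand":0},{"xyz":[0,0,-30],"turn":[0,0,0],"hand":0},{"xyz":[0,0,-30],"turn":[0,0,0],"hand":0},{"xyz":[20,0,-20],"turn":[0,0,0],"hand":0},{"xyz":[20,0,0],"turn":[0,0,0],"hand":0},{"xyz":[0,0,0],"turn":[0,0,0],"hand":0}]}}

```text
t: 16.05
ee_pos: [0.5259, -0.0333, 0.1901]
eef_rot: [[0.508, 0.839, 0.195], [0.854, -0.52, 0.012], [0.112, 0.161, -0.981]]
force: [-0.8, -0.0, -0.3]
grip_width: 0.0
```

```bash
python3 look.py b6; python3 - <<'E'
from h import *
from cell import manip
s=manip.state();c=manip.camera_params("side")
a=manip.camera("side");r0,r1,c0,c1,k=225,325,180,270,6
a=cv2.resize(cv2.convertScaleAbs(a[r0:r1,c0:c1,::-1],alpha=1.3),None,fx=k,fy=k,interpolation=cv2.INTER_CUBIC)
for kk,col in((5,(0,255,0)),):
    t=np.radians(105-30*kk);rho=np.array([np.cos(t),np.sin(t),0]);cc=np.array([-np.sin(t),np.cos(t),0])
    q=np.array([rho*r+cc*h+[0,0,.031] for r,h in((-.018,-.005),(.04,-.005),(.04,.005),(-.018,.005))])
    u=((proj(O+q@F.T,c)-[c0,r0]+.5)*k).astype(int);cv2.polylines(a,[u],True,col,1)
cv2.imwrite("pics/s6.png",a)
E
```

```text
16.05 [ 0.52593503 -0.0333026   0.1901278 ] [-0.8 -0.  -0.3] 1.432298446919313e-05 [-14.   7. 104.   4.  59.  16.]
tip in panel frame mm [ 67.3  34.  132.2] tool x ang 55.4 z [ 0.005  0.001 -1.   ]
```

View pics/s6.png

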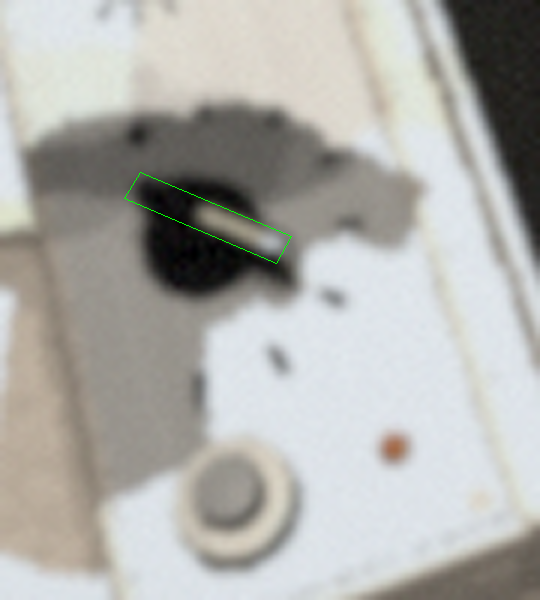

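View pics/b6.png

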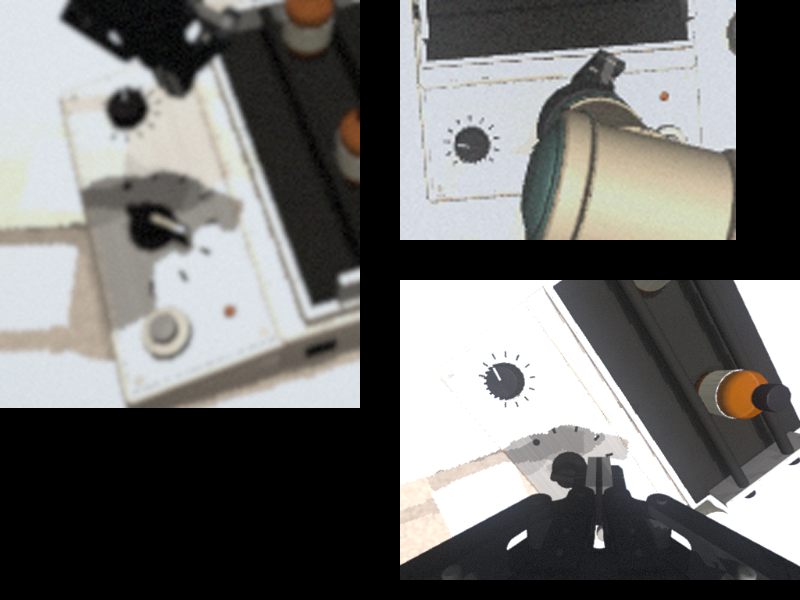

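Emit:
{"fn": "arm_command", "kwargs": {"series": [{"xyz":[-29,1.5,10],"turn":[0,0,0],"hand":0},{"xyz":[-29,1.5,10],"turn":[0,0,0],"hand":0},{"xyz":[-29,1.5,10],"turn":[0,0,0],"hand":0},{"xyz":[-29,1.5,10],"turn":[0,0,0],"hand":0},{"xyz":[-30,1,20],"turn":[0,0,0],"hand":0},{"xyz":[0,0,10],"turn":[0,0,0],"hand":0},{"xyz":[0,0,0],"turn":[0,0,0],"hand":0},{"xyz":[0,0,0],"turn":[0,0,0],"hand":0}]}}

```text
t: 17.05
ee_pos: [0.4691, -0.1618, 0.1041]
eef_rot: [[0.51, 0.839, 0.191], [0.853, -0.522, 0.013], [0.11, 0.156, -0.982]]
force: [-0.6, 0.1, 0.4]
grip_width: -0.0002
```

```bash
python3 look.py b7; python3 - <<'E'
from h import *
from cell import manip
s=manip.state();p=s["ee_pos"];E=s["eef_rot"];pl=F.T@(p-O)
d=np.array([-.010,-.090])-pl[:2];d3=F@[d[0],d[1],0];print("shift tool",(E.T@d3*1e3).round(1))
c=manip.camera_params("side");a=manip.camera("side");r0,r1,c0,c1,k=240,340,170,270,6
a=cv2.resize(cv2.convertScaleAbs(a[r0:r1,c0:c1,::-1],alpha=1.5),None,fx=k,fy=k,interpolation=cv2.INTER_CUBIC)
u=((proj([O+F@[-.01,-.09,.021]],c)[0]-[c0,r0]+.5)*k).astype(int);cv2.circle(a,tuple(u),3,(0,0,255),-1)
cv2.imwrite("pics/s7.png",a)
E
```

```text
17.05 [ 0.46910737 -0.16180319  0.10414505] [-0.6  0.1  0.4] -0.00017369559113095172 [-32.  10. 114.   9.  48.  -6.]
tip in panel frame mm [-12.1 -91.   60.1] tool x ang 55.2 z [ 0.     0.001 -1.   ]
shift tool [1.4 0.5 0. ]
```

View pics/b7.png

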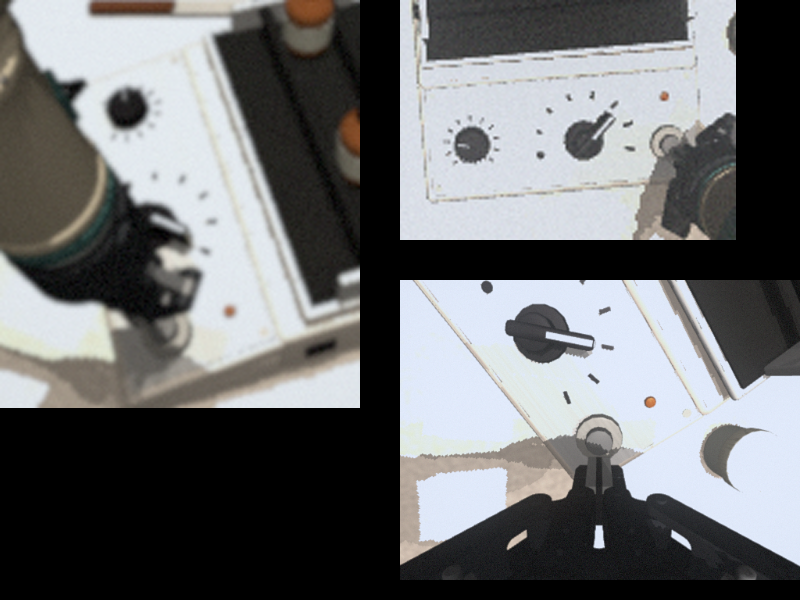

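View pics/s7.png

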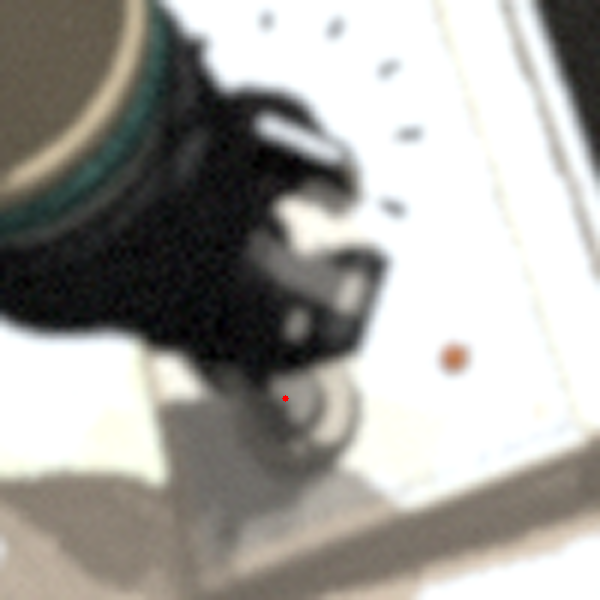

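Emit:
{"fn": "arm_command", "kwargs": {"series": [{"xyz":[1,0.5,10],"turn":[0,0,0],"hand":0},{"xyz":[0,0,10],"turn":[0,0,0],"hand":0},{"xyz":[0,0,8],"turn":[0,0,0],"hand":0},{"xyz":[0,0,4],"turn":[0,0,0],"hand":0},{"xyz":[0,0,0],"turn":[0,0,0],"hand":0},{"xyz":[0,0,0],"turn":[0,0,0],"hand":0}]}}

```text
t: 17.85
ee_pos: [0.4761, -0.1611, 0.0727]
eef_rot: [[0.51, 0.839, 0.191], [0.853, -0.522, 0.012], [0.11, 0.156, -0.982]]
force: [0.4, -0.3, 0.4]
grip_width: -0.0003
```

```bash
python3 look.py b8; python3 wz.py w18
```

```text
17.85 [ 0.47610037 -0.16107741  0.07271205] [ 0.4 -0.3  0.4] -0.0002851356091776031 [-31.  13. 116.   9.  43.  -6.]
tip in panel frame mm [-11.2 -90.7  27.9] tool x ang 55.2 z [ 0.     0.001 -1.   ]
```

View pics/w18.png

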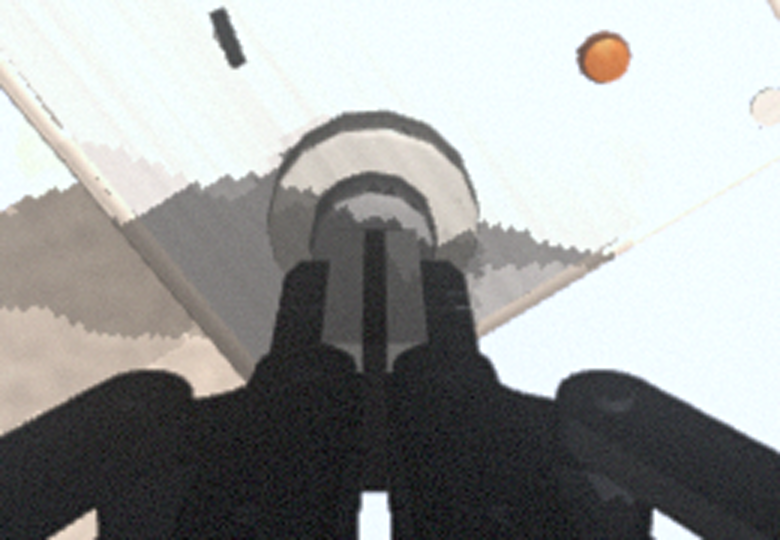

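Emit:
{"fn": "arm_command", "kwargs": {"series": [{"xyz":[0,0,3],"turn":[0,0,0],"hand":0},{"xyz":[0,0,3],"turn":[0,0,0],"hand":0},{"xyz":[0,0,0],"turn":[0,0,0],"hand":0}]}}

```text
t: 18.35
ee_pos: [0.4776, -0.1612, 0.0671]
eef_rot: [[0.51, 0.839, 0.192], [0.853, -0.522, 0.012], [0.11, 0.158, -0.981]]
force: [-0.4, -0.6, 3.1]
grip_width: -0.0001
```

Emit:
{"fn": "arm_command", "kwargs": {"series": [{"xyz":[0,0,2],"turn":[0,0,0],"hand":0},{"xyz":[0,0,0],"turn":[0,0,0],"hand":0}]}}

```text
t: 18.55
ee_pos: [0.4779, -0.1612, 0.0653]
eef_rot: [[0.51, 0.839, 0.192], [0.853, -0.522, 0.012], [0.11, 0.158, -0.981]]
force: [-0.4, -0.8, 3.7]
grip_width: 0.0
```

Emit:
{"fn": "arm_command", "kwargs": {"series": [{"xyz":[0,0,2],"turn":[0,0,0],"hand":0},{"xyz":[0,0,0],"turn":[0,0,0],"hand":0}]}}

```text
t: 18.75
ee_pos: [0.4782, -0.1612, 0.0642]
eef_rot: [[0.51, 0.839, 0.192], [0.853, -0.521, 0.011], [0.11, 0.158, -0.981]]
force: [-3.8, 0.1, 11.1]
grip_width: -0.0
```

Emit:
{"fn": "arm_command", "kwargs": {"series": [{"xyz":[0,0,2],"turn":[0,0,0],"hand":0},{"xyz":[0,0,0],"turn":[0,0,0],"hand":0}]}}

```text
t: 18.95
ee_pos: [0.4784, -0.1613, 0.0639]
eef_rot: [[0.509, 0.839, 0.192], [0.854, -0.52, 0.011], [0.109, 0.159, -0.981]]
force: [-10.4, 0.9, 27.1]
grip_width: 0.0001
```

Emit:
{"fn": "arm_command", "kwargs": {"series": [{"xyz":[0,0,-6],"turn":[0,0,0],"hand":0},{"xyz":[0,0,-20],"turn":[0,0,0],"hand":0},{"xyz":[0,0,-30],"turn":[0,0,0],"hand":0},{"xyz":[-30,0,-40],"turn":[0,0,0],"hand":0},{"xyz":[-40,0,-30],"turn":[0,0,0],"hand":0},{"xyz":[-40,0,0],"turn":[0,0,0],"hand":0},{"xyz":[0,0,0],"turn":[0,0,0],"hand":0},{"xyz":[0,0,0],"turn":[0,0,0],"hand":0}]}}

```text
t: 19.75
ee_pos: [0.3974, -0.2563, 0.1721]
eef_rot: [[0.512, 0.837, 0.19], [0.852, -0.524, 0.013], [0.111, 0.155, -0.982]]
force: [-0.3, 0.6, 0.2]
grip_width: -0.0004
```

```bash
python3 look.py b9; python3 - <<'E'
from cell import manip
import cv2
cv2.imwrite("pics/tend.png",cv2.convertScaleAbs(manip.camera("top")[:,:,::-1],alpha=1.6))
E
```

```text
19.75 [ 0.39743512 -0.25633485  0.17211452] [-0.3  0.6  0.2] -0.00039698410760882877 [-48.   5. 109.  10.  60. -21.]
tip in panel frame mm [ -74.8 -181.1  141.5] tool x ang 55.1 z [-0.     0.002 -1.   ]
```

View pics/b9.png

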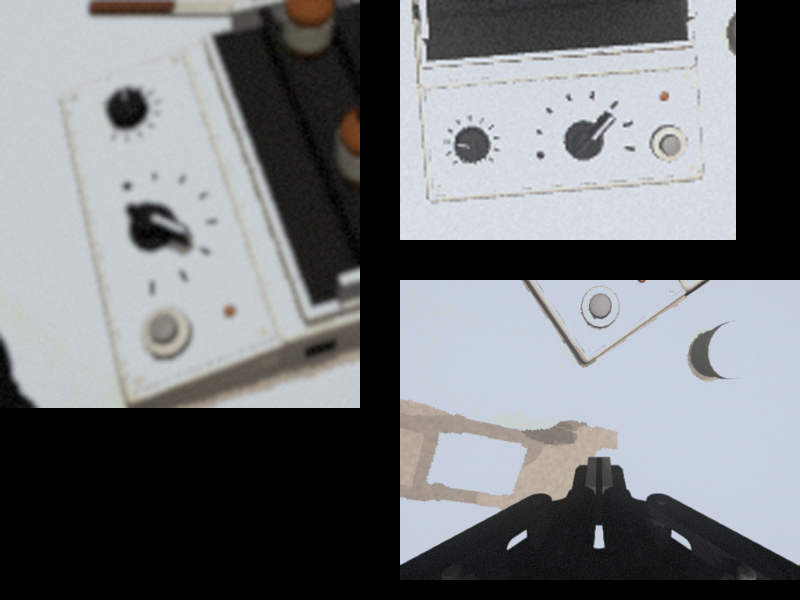

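View pics/tend.png

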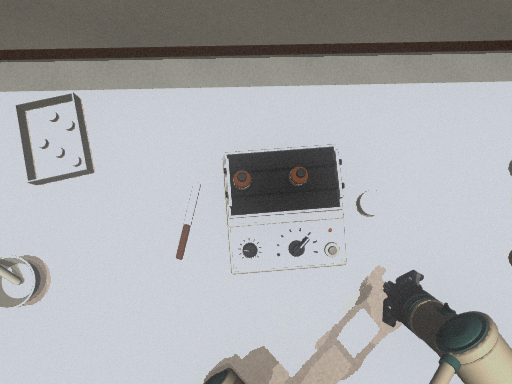

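```bash
python3 -c "
from cell import manip
print(manip.finish_job())"
```

```text
the job is handed in; nothing more can be done
None
```

The selector is resting in speed 5, and the start key has been pressed fully in and let go. I handed the job in at about 20 s of the 51 s allowed.

- **Selector:** It started in speed 1. I pushed it from the side with the closed fingertips, one click at a time. In the last side and top pictures the handle points at the fifth tick and matches the drawn speed-5 outline.
- **Start key:** It moved at 3 to 4 N, then came up against its stop. The fingertip force read 27 N up and 10 N sideways there, about 29 N in total. After I lifted off, the key looked out again in the pictures and the wrist force was back to noise level. I had no direct reading of the key's travel.
- **Everything else:** The timer knob, bottles, jar and spatula look unmoved in the final top view, and the robot is clear of everything.

**Tip length disagreed:** The real fingertips stood about 37 mm farther back than `tip_extent` (0.022 m) says, measured in the wrist camera with the jaws opened a known amount. My first two tries at pushing therefore passed above the handle without touching it. I used the measured length after that, and the later contacts agreed with it to a few mm.

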